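# Start the last lag screw of a bench can opener square

## Robot

A 7-joint arm with a two-finger parallel gripper is mounted at the origin on the work surface. World frame = base frame: x ahead of the robot, y to its left, z up, the work surface at z = 0. Lengths are in m, angles in rad, forces in N, time in s.
With the tool pointing down it reaches from about 0.425 to 0.925 m from the base axis. Payload 6.8 kg.
Tool frame: the origin (TCP) lies between the finger pads; the fingertips stand r.tcp_to_tips ahead of it and the grasp point (between the pads) lies 3 mm ahead of it (r.tcp_to_tips is the distance from the TCP to the fingertips, in m); z points along the fingers, y is the line along which they close (so a half turn about z gives the same grasp; the last joint's range is limited). The gripper opens to 85 mm and grips with 20 to 120 N. Pads are 22 mm wide; open, the fingers measure 114 mm over their backs; the gripper's body (76 mm by 85 mm) begins 54 mm behind the grasp point. The pads swing forward as they close: fully open they stand 13 mm farther back than shut.
Start: joints at [1.115, 0.477, 0.022, 1.555, -0.011, 1.109, -0.083], TCP at [0.23, -0.635, 0.253] pointing down, gripper open.
Joint ranges: [-2.96, 2.96], [-0.34, 2.1], [-1.41, 1.46], [0.24, 2.44], [-1.37, 4.51], [0.17, 1.92], [-2.96, 2.96]. Speed limits (rad/s): [2.39, 2.39, 3.14, 3.14, 3.14, 3.14, 3.14].

## Interface

Orientations are given as a rotation vector (axis times angle).
In Python, from bench import r gives the robot as it stands. The module is installed in compiled form; this text tells all that it offers.
- The arm moves only by the tool step_arm, never from a script. Its argument "moves" is a list of rows, each an object of numbers: "rx", "ry", "rz": the turn, a rotation vector about the tool's x, y, z in degrees; "dx", "dy", "dz": the shift along the tool's x, y, z in mm; "gripper": the opening, from -1 (shut) to 1 (fully open). In form: [{"rx": .., "ry": .., "rz": .., "dx": .., "dy": .., "dz": .., "gripper": ..}, ...]. A call has 1 to 20 rows; each row shifts and turns the commanded pose from where the row before left it, along the tool's axes as they then stand; what a row does not reach is not made up. A row lasts 1/8 s, in which the tool goes at most 62.5 mm and 10.7 degrees, less where a joint would pass 70% of its speed; a pose out of reach is approached as far as the arm can. A call is refused whole if a number of a shift passes 62.5 or a number of a turn 10.7, either way. A call with a gripper value outside its range is refused whole. The fingers move at their own pace and stop on an object; "grip_force" is the grip in N (left out, the last holds). Time passes only in rows, so rows that do not move let the fingers close. It gives the time, the measured TCP pose, the force, the opening and the grip force at its end, in the units of the state.
- r.get_obs(): the state, without advancing time (a new reading comes with each control period).
- r.grab_frame(name): name is "scene" or "top" or "wrist"; returns the picture (480x640x3 uint8, blue, green, red); there is no depth.
- r.camera_info(name): a dict with "mtx" (3x3 intrinsics, pixels), "rvec" (rotation vector, rad) and "tvec" (3), from world to camera coordinates, as OpenCV has them. Camera axes: x right, y down, z forward; pixel columns grow to the right and rows downward; lengths in m; the calibration is good to about 2 mm. The wrist camera is an equidistant fisheye: a pixel r from the principal point sees the ray r / f radians off the axis. A picture is of the moment at which its call begins: read the wrist's pose just before it. camera_info takes no time and is no camera call; for the wrist camera it gives the pose at the moment of the call.
- r.hand_in(): hands the job in; it is judged then, once.
The state is a dict: "clock": time; "joints": joint angles; "qvel": joint speeds; "tau": joint torques, N m; "tcp_pos": TCP position; "orientation": TCP orientation; "contact_force": force on the tool from outside, world axes, zero at the start; "moment": the same for the moment, N m; "grip_width": finger opening in m; "gripper_force": force on a finger pad.
Only numpy, scipy, OpenCV 4.12 (cv2) and the standard library are available. Lean on these libraries where they do the work, as an engineer would, in place of code of your own. Each camera call takes 0.05 s, during which the arm holds its last target. There are 200 camera calls.

## Task

The last lag screw of the can-opener base stands loose in its hole and leans over: take the big red-handled nut driver from the wooden block, fit it on the screw's head, and bring driver and screw up square to the base plate before the first turn. Then drive the screw a good quarter turn clockwise so that it starts straight, lift the driver off without pulling the screw over, and stand it back in its hole in the block. Leave everything else where it is.

Things in the scene. Friction and masses are not known exactly. Their poses are not given: they have to be found in the camera images.
- base: Cast aluminium base of a bench can opener, fixed: plate 210 x 150 mm, 10 mm thick, level, any yaw. Origin: centre of its underside (table level); x along the 210 mm side. Column sleeve, 46 mm square, 85 mm tall, at x = -56 mm; low anvil (18 mm) at x = +35 mm. Screw holes at x = +-85, y = +-55 mm: three lag screws are home (tops 23 mm above the table), the hole at (+85, +55) holds the leaning one.
- lag_hole (a point): Centre of the fourth screw hole at the plate's upper face, 10 mm above the table. The screw is square to the plate when its axis is the vertical line through this point.
- lag_pivot (a point): Point 5 mm below the hole's mouth, about which the loose screw leans. It starts 0.12 to 0.20 rad from upright, in any direction (head 8 to 13 mm to one side). Pushed sideways at the head it swings over with about 2 N in any direction (up to 0.22 rad about each of the plate's axes) and stays where it is left.
- lag_head (a point): Centre of the flat top of the leaning lag screw's head, 65 mm up the screw from its pivot (70 mm above the table when upright); z is the screw's axis, out of the head. Hexagon head 20 mm across flats, a flat facing its own y (and every 60 degrees); from the top: 3 mm chamfer (top a 14 mm hexagon), 7 mm hexagon, then a washer flange 30 mm wide, 2 mm thick, on a 9 mm shank.
- lag_turn (a joint): Turn of the lag screw (rad), 0 at the start, growing clockwise seen from above (driving in, 4.5 mm per turn, up to 6.28). It resists with about 0.2 N m, does not turn back past 0 and stays where it is left. While turning torque is still on it, the socket clings to the head and can drag the screw over as it lifts: ease the driver back a few degrees, within its play, and lift straight up.
- block: Wooden tool block, fixed, 250 x 84 mm, 75 mm tall; origin: centre of its underside, x along the 250 mm side, z up. Three upright round bores, 42 mm wide, 50 mm deep (floor 25 mm above the table, 3 mm chamfer at the mouth), at x = -85, 0 and +85 mm on its middle line. Each holds one nut driver at the start, in any order: the red driver's bore is the only empty one once it is out.
- driver: Big nut driver, 205 mm long, 0.2 to 0.4 kg, standing upright in the block, socket down. Origin: centre of the socket's mouth (its lowest point), z up along the tool to the handle. Red square handle 30 x 30 mm, flats facing its own x and y, from 110 to 205 mm above the origin; below it a steel shaft 11 mm thick, then the socket.
- driver_mouth (a point): Same point and axes as the red driver's origin: centre of the socket's mouth. Socket outside: hexagon 27.6 mm across flats, 32 mm over corners. Recess: hexagon 21.6 mm across flats, 9 mm deep, a flat facing the tool's own y (and every 60 degrees). It fits over the 20 mm head within about 9 degrees of turn; fully on, the head's top meets the recess floor, 9 mm above the mouth.
- driver_blue: Smaller nut driver with a round blue handle, 160 mm tall, loose in the block. Leave it.
- driver_yellow: Smallest nut driver with a round yellow handle, 150 mm tall, loose in the block. Leave it.
- thermos: Steel vacuum flask, 74 mm wide, 272 mm tall, at the far right of the table; origin under its centre. Leave it.
- tumbler: Drinking glass, 68 mm wide, 90 mm tall, near the robot; origin under its centre. Leave it.
- carton: Open cardboard carton of lag screws, 120 x 76 x 45 mm, beyond the middle; origin under its centre. Leave it.
- level: Yellow spirit level, 230 x 24 mm, 50 mm tall, standing on edge near the robot on the right; origin under its centre, y along it. Leave it.

How it is judged:
On the way, in this order (a step that is already met when the one before it is completed fails the run):
1. the driver is on the screw's head and has brought the screw upright (within 3.4 degrees), driver and screw on one axis (within 5.7 degrees), before the screw has turned 0.3 rad (z of lag_head in the frame of driver_mouth above 0.005 m and distance between lag_head and driver_mouth below 0.013 m and angle between lag_head's own z axis and vertical below 0.06 rad and angle between the z axis of driver_mouth and the z axis of lag_head, either way round below 0.1 rad and value of joint lag_turn below 0.3 rad), for 0.2 s.
2. with the driver on it, the screw has been driven about a quarter turn (at least 1.35 rad) (z of lag_head in the frame of driver_mouth above 0.005 m and distance between lag_head and driver_mouth below 0.013 m and value of joint lag_turn above 1.35 rad), for 0.1 s.
At the end, for the whole second after the job is handed in: The lag screw is driven at least 1.35 rad (about a quarter turn) and stands within 3.4 degrees (0.06 rad) of upright; the red driver stands at rest, upright within 0.15 rad, down in the empty bore of the block (its mouth within 10 mm of the bore's floor) (angle between lag_head's own z axis and vertical below 0.06 rad and value of joint lag_turn above 1.35 rad and angle between driver_mouth's own z axis and vertical below 0.15 rad and z of driver_mouth in the frame of block between 0.015 and 0.035 m and x of driver_mouth in the frame of block between -0.11 and 0.11 m and y of driver_mouth in the frame of block between -0.03 and 0.03 m and linear speed of driver below 0.02 m/s); the robot touches nothing.
It fails at once if another thing on the table is shifted (more than 30 mm) (distance of any of driver_blue, driver_yellow, thermos, tumbler, carton, level from where it was at the start of the episode above 0.03 m).
It also fails if it takes over 64 s, if anything falls off the work surface, if the arm or the gripper's body presses on something with over 40 N, if the wrist force passes 120 N, or if a joint passes its speed limit or range.

## Working session

There is one attempt and no reset: what is moved stays moved. The work goes in short steps, Python scripts to look and compute and a tool call to move; the robot and the scene stay as the last step left them, time stands still between calls to the robot, and variables do not carry over. Pictures are saved under pics/ and viewed, at most 10 in all, crops included, and the job is handed in when it is done.

Besides the shell and the picture viewer there is one more tool, called after "Emit:" as a command line: name --argument value ..., lists and objects as JSON in quotes. step_arm: Moves the arm, as the interface text tells. Its arguments: {"type":"object","properties":{"moves":{"type":"array","items":{"type":"object","properties":{"rx":{"type":"number"},"ry":{"type":"number"},"rz":{"type":"number"},"dx":{"type":"number"},"dy":{"type":"number"},"dz":{"type":"number"},"gripper":{"type":"number"}}}},"grip_force":{"type":"number"}},"required":["moves"]}

```bash
mkdir -p pics
python3 - <<'E'
from bench import r
import cv2,numpy as np
o=r.get_obs();print(o['clock'],o['tcp_pos'],o['orientation'],o['grip_width'],r.tcp_to_tips)
for n in ['scene','top','wrist']:
    c=r.camera_info(n);print(n,c['mtx'].tolist(),np.round(c['rvec'],4),np.round(c['tvec'],4))
    cv2.imwrite(f'pics/{n}0.png',r.grab_frame(n))
E
```

```text
0.0 [ 0.22986361 -0.63407492  0.25232695] [-3.09247621e+00 -5.43279539e-01  6.92639800e-04] 0.08500231407056448 0.022
scene [[534.2729731798673, 0.0, 317.85810094917343], [0.0, 534.2729731798673, 235.93661228134317], [0.0, 0.0, 1.0]] [ 1.2603  2.5431 -0.6677] [ 0.3535 -0.3019  1.2508]
top [[535.0895083872203, 0.0, 309.67958580719005], [0.0, 535.0895083872203, 240.5306882368811], [0.0, 0.0, 1.0]] [ 2.1644 -2.1603  0.1229] [-0.07    0.5252  1.3382]
wrist [[371.64829954431775, 0.0, 322.69018528982855], [0.0, 371.64829954431775, 237.10828321310572], [0.0, 0.0, 1.0]] [-2.3554  1.6505  0.2598] [-0.6746 -0.0398  0.3792]
```

View pics/scene0.png

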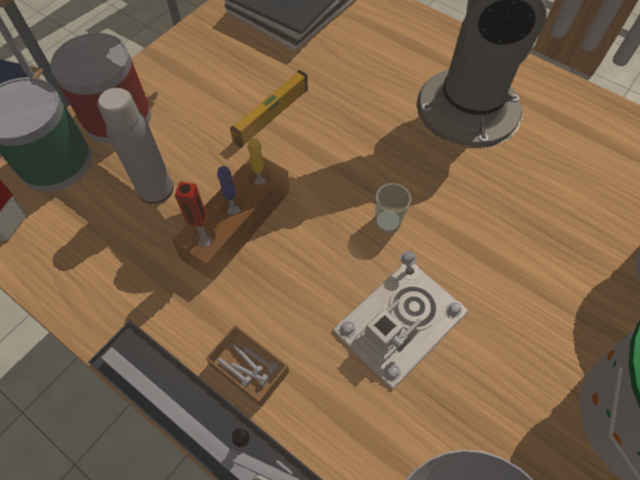

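View pics/top0.png

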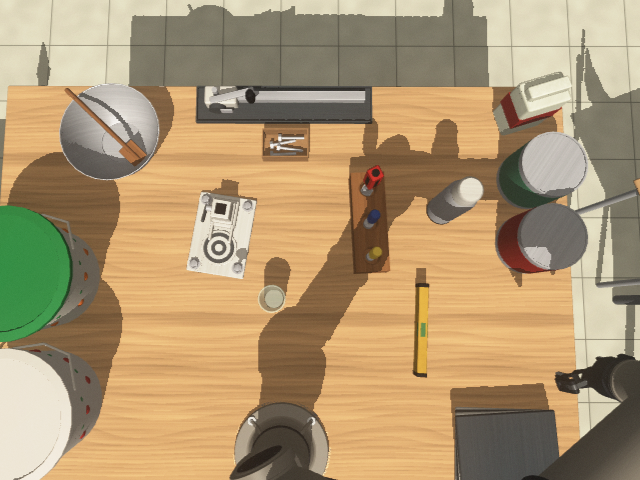

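The scene view shows the red driver at about (190,205), at the far end of the block, and the leaning screw's head at (408,260). In the top view these are at (375,172) and (241,256). Next I'll enlarge the relevant areas.

```bash
cat > h.py <<'E'
import cv2,numpy as np
from bench import r
def ray(n,uv,c=None):
    c=c or r.camera_info(n);R=cv2.Rodrigues(np.array(c['rvec'],float))[0];t=np.array(c['tvec'],float).ravel();K=c['mtx']
    a=(uv[0]-K[0,2])/K[0,0];b=(uv[1]-K[1,2])/K[1,1]
    if n=='wrist':
        th=np.hypot(a,b);s=np.sin(th)/max(th,1e-9);d=np.array([a*s,b*s,np.cos(th)])
    else: d=np.array([a,b,1.])
    d=R.T@d;return -R.T@t,d/np.linalg.norm(d)
def onz(n,uv,z,c=None):
    o,d=ray(n,uv,c);return o+d*(z-o[2])/d[2]
def proj(n,p,c=None):
    c=c or r.camera_info(n);R=cv2.Rodrigues(np.array(c['rvec'],float))[0];q=R@np.array(p,float)+np.array(c['tvec'],float).ravel();K=c['mtx']
    if n=='wrist':
        h=np.hypot(q[0],q[1]);th=np.arctan2(h,q[2]);a=q[:2]/max(h,1e-12)*th
    else: a=q[:2]/q[2]
    return a*[K[0,0],K[1,1]]+K[:2,2]
def tri(rays):
    A=np.zeros((3,3));b=np.zeros(3)
    for o,d in rays:
        M=np.eye(3)-np.outer(d,d);A+=M;b+=M@o
    p=np.linalg.solve(A,b);return p,[np.linalg.norm((np.eye(3)-np.outer(d,d))@(p-o)) for o,d in rays]
E
python3 - <<'E'
import cv2,numpy as np
t=cv2.imread('pics/top0.png');s=cv2.imread('pics/scene0.png')
def crop(i,x,y,w,h,k):
    c=cv2.resize(i[y:y+h,x:x+w],None,fx=k,fy=k,interpolation=cv2.INTER_CUBIC)
    for a in range((x//10+1)*10,x+w,10): cv2.putText(c,str(a),((a-x)*k-8,8),0,.3,(0,0,255));cv2.line(c,((a-x)*k,10),((a-x)*k,14),(0,0,255))
    for a in range((y//10+1)*10,y+h,10): cv2.putText(c,str(a),(0,(a-y)*k+3),0,.3,(0,0,255))
    return c
a=crop(t,180,180,80,105,5);b=crop(s,333,245,137,150,3)
H=525;W=a.shape[1]+b.shape[1]
o=np.zeros((H,W,3),np.uint8);o[:,:a.shape[1]]=a[:H];o[:b.shape[0],a.shape[1]:]=b;cv2.imwrite('pics/c1.png',o)
a=crop(t,342,160,55,120,5);b=crop(s,165,130,130,150,4)
o=np.zeros((600,a.shape[1]+b.shape[1],3),np.uint8);o[:a.shape[0],:a.shape[1]]=a;o[:b.shape[0],a.shape[1]:]=b;cv2.imwrite('pics/c2.png',o)
print(o.shape)
E
```

```text
(600, 795, 3)
```

View pics/c1.png

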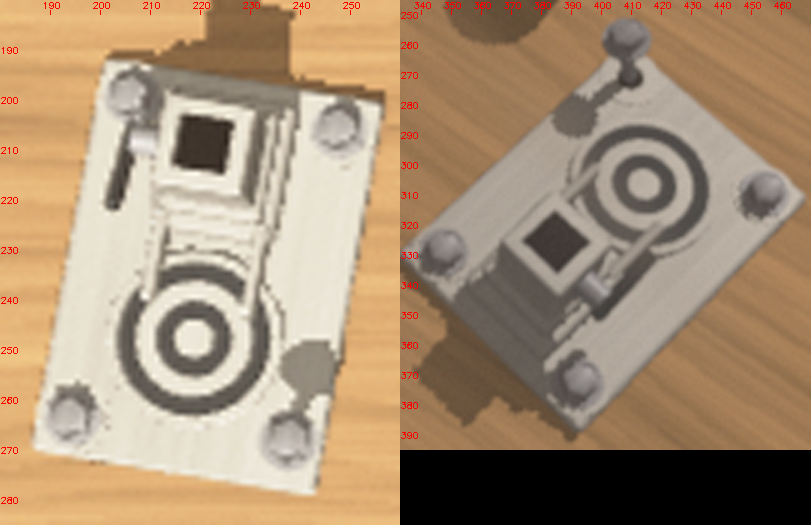

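View pics/c2.png

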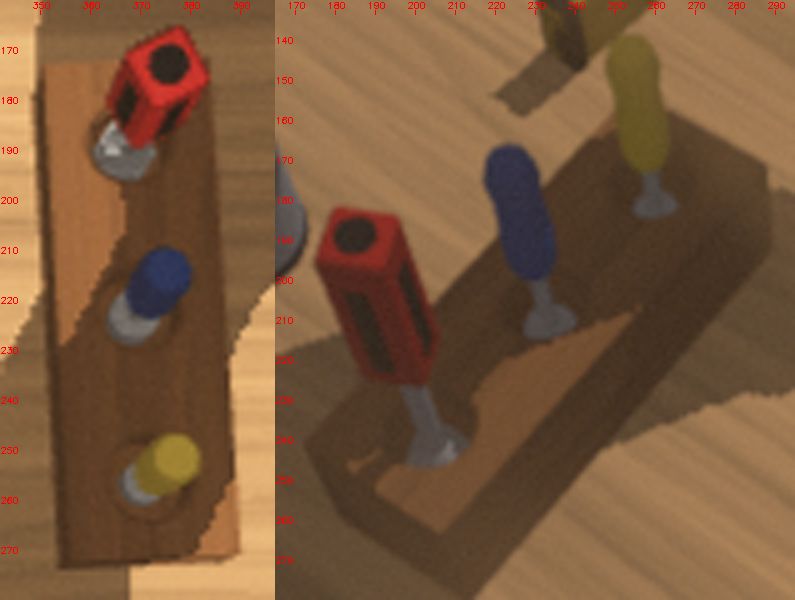

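The crops give the plate corners in top as (201,191), (257,201), (243,279) and (187,270). The leaning head is at top (237,266) and scene (408,257). The red cap centre is at top (375.5,172.5) and scene (189.5,188).

Run:
```python
from h import *
np.set_printoptions(precision=4,suppress=True)
P=[onz('top',p,.01) for p in [(201,191.2),(257,200.5),(243.3,279),(186.7,270)]]
P=np.array(P);print(P);print([np.linalg.norm(P[i]-P[(i+1)%4]) for i in range(4)])
c=P.mean(0);ax=(P[2]+P[3]-P[0]-P[1]);ax/=np.linalg.norm(ax);ay=np.cross([0,0,1],ax)
hole=c+.085*ax+.055*ay;print('c',c,'ax',ax,'yaw',np.degrees(np.arctan2(ax[1],ax[0])),'hole',hole)
print('hole px',proj('top',hole),proj('scene',hole), proj('top',hole+[0,0,.06]),proj('scene',hole+[0,0,.06]))
print('head',tri([ray('top',(237.3,266.5)),ray('scene',(408.5,256.5))]))
print('cap',tri([ray('top',(375.6,172.5)),ray('scene',(189.5,188.5))]))
q=np.array([onz('top',p,.23) for p in [(377.5,165.3),(384,175),(373,181.5),(366,171)]]);print(q,q.mean(0),[np.linalg.norm(q[i]-q[(i+1)%4]) for i in range(4)])
for i in range(4): d=q[(i+1)%4]-q[i];print(np.degrees(np.arctan2(d[1],d[0])))
print('scene cap c',onz('scene',(189.5,188.5),.23))
b=np.array([onz('top',p,.075) for p in [(350.5,172.5),(383.5,171),(390,271),(354,273.5)]]);print(b,[np.linalg.norm(b[i]-b[(i+1)%4]) for i in range(4)],b.mean(0))
```

```text
[[0.6573 0.2163 0.01  ]
 [0.6328 0.0691 0.01  ]
 [0.4276 0.1016 0.01  ]
 [0.4505 0.248  0.01  ]]
[np.float64(0.14921327441359133), np.float64(0.2077247668307996), np.float64(0.1481032276452546), np.float64(0.20917401078628425)]
c [0.542  0.1587 0.01  ] ax [-0.988   0.1541  0.    ] yaw 171.13343460727145 hole [0.4496 0.1175 0.01  ]
hole px [237.2871 270.4558] [408.3311 270.5431] [234.0062 269.0381] [413.1549 256.3091]
head (array([0.4555, 0.1102, 0.07  ]), [np.float64(0.0008158454238758362), np.float64(0.0008158454238758421)])
cap (array([ 0.6512, -0.2117,  0.2325]), [np.float64(0.00349033961463596), np.float64(0.0034903396146360164)])
[[ 0.6705 -0.2191  0.23  ]
 [ 0.6486 -0.2332  0.23  ]
 [ 0.6339 -0.2087  0.23  ]
 [ 0.6575 -0.1935  0.23  ]] [ 0.6526 -0.2136  0.23  ] [np.float64(0.026063766093128136), np.float64(0.028566749585596466), np.float64(0.028137641411556433), np.float64(0.028704318039576772)]
-147.24946150246583
120.96791291305271
32.74668220285811
-63.173402944713665
scene cap c [ 0.6484 -0.2102  0.23  ]
[[ 0.6921 -0.1711  0.075 ]
 [ 0.6961 -0.2539  0.075 ]
 [ 0.4452 -0.2664  0.075 ]
 [ 0.4389 -0.178   0.075 ]] [np.float64(0.08293036575096421), np.float64(0.2512361982807677), np.float64(0.08868392872265851), np.float64(0.2533286013335034)] [ 0.5681 -0.2174  0.075 ]
```

```bash
cat >> h.py <<'E'
from scipy.spatial.transform import Rotation as Ro
def down(yyaw,tilt=None):
    a=np.radians(yyaw);y=np.array([np.cos(a),np.sin(a),0]);z=np.array([0,0,-1.]);R=np.stack([np.cross(y,z),y,z],1)
    if tilt is not None: R=Ro.from_rotvec(tilt).as_matrix()@R
    return R
def plan(wps,p=None,R=None,show=True):
    """wps: (pos,R,n). prints rounded rows"""
    o=r.get_obs();p=o['tcp_pos'] if p is None else p;R=Ro.from_rotvec(o['orientation']).as_matrix() if R is None else R
    p=np.array(p,float);R=R.copy()
    for P,T,n in wps:
        P=np.array(P,float);T=R if T is None else T
        for i in range(n):
            k=n-i
            dw=Ro.from_matrix(R.T@T).as_rotvec()/k
            dg=np.round(np.degrees(dw),1);s=np.round(R.T@(P-p)/k*1000,1)
            p=p+R@s/1000;R=R@Ro.from_rotvec(np.radians(dg)).as_matrix()
            print('{'+','.join(f'"{a}":{v:g}' for a,v in zip(['rx','ry','rz','dx','dy','dz'],[*dg,*s]) if abs(v)>1e-6)+'},',end='')
        print(' #')
    print(p,Ro.from_matrix(R).as_rotvec())
E
python3 - <<'E'
from h import *
c=r.camera_info('wrist');o,d=ray('wrist',(c['mtx'][0,2],c['mtx'][1,2]));ob=r.get_obs();R=Ro.from_rotvec(ob['orientation']).as_matrix()
print('cam in tool',R.T@(o-ob['tcp_pos']),R.T@d,'tool R',R)
plan([([.30,-.57,.40],None,3),([.652,-.213,.40],down(31),11)])
E
```

```text
cam in tool [ 0.07841147  0.00016776 -0.12016054] [-3.05831556e-01  8.20537408e-04  9.52085283e-01] tool R [[ 9.40124026e-01  3.40832038e-01 -5.80651919e-04]
 [ 3.40832515e-01 -9.40123153e-01  1.28628790e-03]
 [-1.07476186e-04 -1.40717521e-03 -9.99999004e-01]]
{"dx":29.3,"dy":-12.2,"dz":-49.1},{"dx":29.2,"dy":-12.2,"dz":-49.2},{"dx":29.3,"dy":-12.3,"dz":-49.1}, #
{"rz":-9.2,"dx":41.1,"dy":-19.6},{"rz":-9.2,"dx":43.8,"dy":-12.8},{"rz":-9.2,"dx":45.2,"dy":-5.6},{"rz":-9.2,"dx":45.5,"dy":1.7},{"rz":-9.2,"dx":44.7,"dy":9},{"rz":-9.2,"dx":42.7,"dy":16},{"rz":-9.2,"dx":39.6,"dy":22.6},{"rz":-9.2,"dx":35.5,"dy":28.6,"dz":0.1},{"rz":-9.2,"dx":30.4,"dy":33.9},{"rz":-9.1,"dx":24.6,"dy":38.4,"dz":0.1},{"ry":-0.1,"rz":-9.2,"dx":18.2,"dy":41.7}, #
[ 0.65196456 -0.21303918  0.4000387 ] [ 1.54618534e+00  2.73440976e+00 -2.24955760e-04]
```

Emit:
step_arm --moves '[{"dx": 29.3, "dy": -12.2, "dz": -49.1, "gripper": 1}, {"dx": 29.2, "dy": -12.2, "dz": -49.2}, {"dx": 29.3, "dy": -12.3, "dz": -49.1}, {"rz": -9.2, "dx": 41.1, "dy": -19.6}, {"rz": -9.2, "dx": 43.8, "dy": -12.8}, {"rz": -9.2, "dx": 45.2, "dy": -5.6}, {"rz": -9.2, "dx": 45.5, "dy": 1.7}, {"rz": -9.2, "dx": 44.7, "dy": 9}, {"rz": -9.2, "dx": 42.7, "dy": 16}, {"rz": -9.2, "dx": 39.6, "dy": 22.6}, {"rz": -9.2, "dx": 35.5, "dy": 28.6, "dz": 0.1}, {"rz": -9.2, "dx": 30.4, "dy": 33.9}, {"rz": -9.1, "dx": 24.6, "dy": 38.4}, {"rz": -9.2, "dx": 18.2, "dy": 41.7}, {}, {}]'

```text
invalid input at $.moves[0]: expected keys rx, ry, rz, dx, dy, dz, gripper
```

```bash
cat > look.py <<'E'
from h import *
import sys,pickle
def snap(name):
    o=r.get_obs();c=r.camera_info('wrist');im=r.grab_frame('wrist');cv2.imwrite(f'pics/{name}.png',im);pickle.dump((o,c),open(f'pics/{name}.pkl','wb'))
    print(o['clock'],o['tcp_pos'],o['orientation'],o['joints'].round(2) if hasattr(o['joints'],'round') else o['joints']);return o,c,im
E
python3 -c "
from look import *
snap('w1')"
```

```text
0.15 [ 0.22989835 -0.63420116  0.25254189] [-3.09286208e+00 -5.43340383e-01  5.48492343e-04] [ 1.11  0.48  0.02  1.56 -0.01  1.11 -0.08]
```

View pics/w1.png

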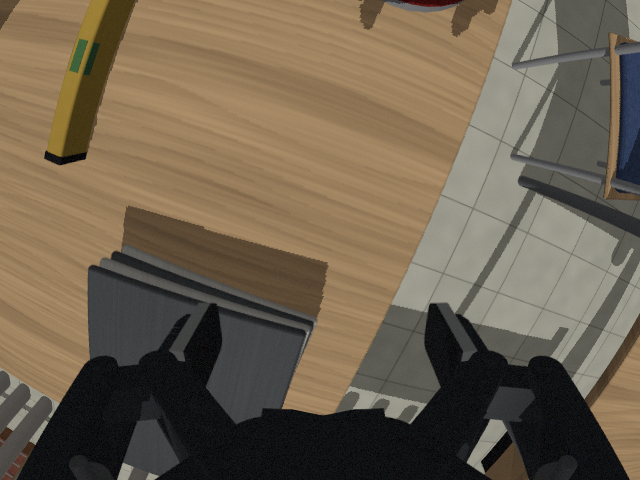

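All seven keys are required in every row, so that call was refused and the arm didn't move. The picture shows only the fingers, over the dark case at the starting pose.

Emit:
step_arm --moves '[{"rx": 0, "ry": 0, "rz": 0, "dx": 29.3, "dy": -12.2, "dz": -49.1, "gripper": 1}, {"rx": 0, "ry": 0, "rz": 0, "dx": 29.2, "dy": -12.2, "dz": -49.2, "gripper": 1}, {"rx": 0, "ry": 0, "rz": 0, "dx": 29.3, "dy": -12.3, "dz": -49.1, "gripper": 1}, {"rx": 0, "ry": 0, "rz": -9.2, "dx": 41.1, "dy": -19.6, "dz": 0, "gripper": 1}, {"rx": 0, "ry": 0, "rz": -9.2, "dx": 43.8, "dy": -12.8, "dz": 0, "gripper": 1}, {"rx": 0, "ry": 0, "rz": -9.2, "dx": 45.2, "dy": -5.6, "dz": 0, "gripper": 1}, {"rx": 0, "ry": 0, "rz": -9.2, "dx": 45.5, "dy": 1.7, "dz": 0, "gripper": 1}, {"rx": 0, "ry": 0, "rz": -9.2, "dx": 44.7, "dy": 9, "dz": 0, "gripper": 1}, {"rx": 0, "ry": 0, "rz": -9.2, "dx": 42.7, "dy": 16, "dz": 0, "gripper": 1}, {"rx": 0, "ry": 0, "rz": -9.2, "dx": 39.6, "dy": 22.6, "dz": 0, "gripper": 1}, {"rx": 0, "ry": 0, "rz": -9.2, "dx": 35.5, "dy": 28.6, "dz": 0, "gripper": 1}, {"rx": 0, "ry": 0, "rz": -9.2, "dx": 30.4, "dy": 33.9, "dz": 0, "gripper": 1}, {"rx": 0, "ry": 0, "rz": -9.1, "dx": 24.6, "dy": 38.4, "dz": 0, "gripper": 1}, {"rx": 0, "ry": 0, "rz": -9.2, "dx": 18.2, "dy": 41.7, "dz": 0, "gripper": 1}, {"rx": 0, "ry": 0, "rz": 0, "dx": 0, "dy": 0, "dz": 0, "gripper": 1}, {"rx": 0, "ry": 0, "rz": 0, "dx": 0, "dy": 0, "dz": 0, "gripper": 1}]'

```text
clock: 2.2
tcp_pos: [0.6517, -0.2139, 0.4002]
orientation: [-1.548, -2.733, 0.002]
contact_force: [-0.6, -0.3, 0.5]
grip_width: 0.0854
gripper_force: 0.0
```

```bash
sed -i "s/for a,v in zip(\[/for a,v in zip([/; s/,\[\*dg,\*s\]) if abs(v)>1e-6)/,[*dg,*s]))+',\"gripper\":'+str(G)/; s/^def plan/G=1\ndef plan/" h.py; grep -n "gripper" h.py
python3 - <<'E'
from look import *
o,c,im=snap('w2')
h=cv2.cvtColor(im,cv2.COLOR_BGR2HSV)
m=((h[...,0]<8)|(h[...,0]>172))&(h[...,1]>150)&(h[...,2]>60);m=m.astype(np.uint8)
n,l,s,ce=cv2.connectedComponentsWithStats(m);i=1+np.argmax(s[1:,4]);print(s[i],ce[i],proj('wrist',[.652,-.213,.23],c),proj('wrist',[.652,-.213,.025],c))
E
```

```text
40:            print('{'+','.join(f'"{a}":{v:g}' for a,v in zip(['rx','ry','rz','dx','dy','dz'],[*dg,*s]))+',"gripper":'+str(G)+'},',end='')
2.2 [ 0.65171254 -0.213919    0.40024917] [-1.54802374e+00 -2.73302502e+00  1.50716720e-03] [ 0.53  0.45 -0.46  1.3   0.2   1.44  0.62]
[  76  311   89   55 2879] [125.78221605 337.21708927] [323.77636053 218.28295389] [323.50236706 179.00296791]
```

View pics/w2.png

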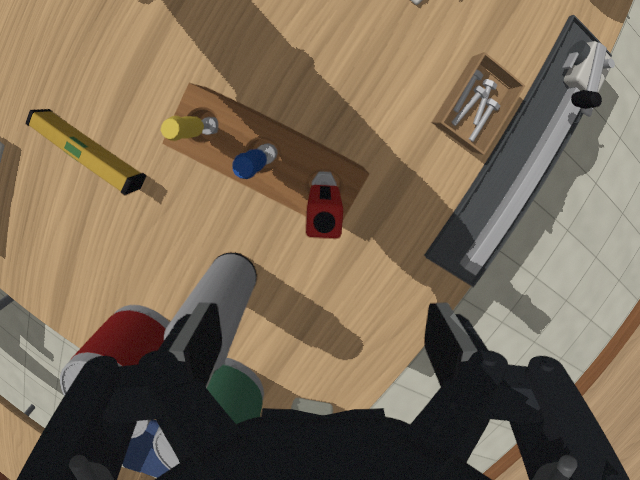

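The wrist view shows the red cap with its dark centre at about (324,222). Its edges run parallel to the image axes, so the 31° yaw is right. The thermos is clear.

Run:
```python
from look import *
o,c=pickle.load(open('pics/w2.pkl','rb'));im=cv2.imread('pics/w2.png')
for uv in [(324,222),(308,206),(342,206),(341.5,238),(306.5,238)]: print(onz('wrist',uv,.23,c))
sub=im[165:245,295:355];h=cv2.cvtColor(sub,cv2.COLOR_BGR2HSV)
m=(((h[...,0]<8)|(h[...,0]>172))&(h[...,1]>120)).astype(np.uint8)
k=(m&(h[...,2]>0));print('V rows',[ (165+i,int(h[i,:,2][m[i]>0].mean())) for i in range(0,80,3) if m[i].sum()>3])
for i in range(35,76,5):
    xs=np.where(m[i])[0]; print(165+i,295+xs.min() if len(xs) else None,295+xs.max() if len(xs) else None)
# dark circle centroid
d=((h[...,2]<40)&(np.arange(80)[:,None]>40)).astype(np.uint8);n,l,s,ce=cv2.connectedComponentsWithStats(d);print(s,ce+[295,165])
```

```text
[ 0.65376334 -0.21558095  0.23      ]
[ 0.63589574 -0.21075995  0.23      ]
[ 0.65926411 -0.196717    0.23      ]
[ 0.67313233 -0.21986053  0.23      ]
[ 0.64846015 -0.23467806  0.23      ]
V rows [(186, 64), (189, 73), (192, 76), (195, 75), (198, 76), (201, 79), (204, 86), (207, 93), (210, 94), (213, 84), (216, 85), (219, 85), (222, 87), (225, 82), (228, 83), (231, 88), (234, 93), (237, 93)]
200 308 341
205 307 342
210 307 342
215 307 342
220 307 342
225 306 341
230 306 341
235 307 339
240 None None
[[   0    0   60   80 4453]
 [  19   47   21   21  347]] [[324.54053447 203.13721087]
 [323.97982709 221.98847262]]
```

Run:
```python
from h import *
plan([([.653,-.2145,.206],down(31),6)])
```

```text
{"rx":-0,"ry":0,"rz":-0,"dx":-0.1,"dy":0.3,"dz":32.4,"gripper":1},{"rx":-0,"ry":0,"rz":-0,"dx":-0.1,"dy":0.3,"dz":32.4,"gripper":1},{"rx":-0,"ry":0,"rz":-0,"dx":-0.1,"dy":0.3,"dz":32.4,"gripper":1},{"rx":-0,"ry":0,"rz":-0,"dx":-0.1,"dy":0.3,"dz":32.4,"gripper":1},{"rx":-0,"ry":0,"rz":-0.1,"dx":-0.1,"dy":0.3,"dz":32.5,"gripper":1},{"rx":-0.1,"ry":0,"rz":-0,"dx":-0.1,"dy":0.2,"dz":32.4,"gripper":1}, #
[ 0.65301645 -0.21454048  0.20602632] [1.54728870e+00 2.73333621e+00 5.30081239e-04]
```

Emit:
step_arm --moves '[{"rx": 0, "ry": 0, "rz": 0, "dx": -0.1, "dy": 0.3, "dz": 32.4, "gripper": 1}, {"rx": 0, "ry": 0, "rz": 0, "dx": -0.1, "dy": 0.3, "dz": 32.4, "gripper": 1}, {"rx": 0, "ry": 0, "rz": 0, "dx": -0.1, "dy": 0.3, "dz": 32.4, "gripper": 1}, {"rx": 0, "ry": 0, "rz": 0, "dx": -0.1, "dy": 0.3, "dz": 32.4, "gripper": 1}, {"rx": 0, "ry": 0, "rz": -0.1, "dx": -0.1, "dy": 0.3, "dz": 32.5, "gripper": 1}, {"rx": -0.1, "ry": 0, "rz": 0, "dx": -0.1, "dy": 0.2, "dz": 32.4, "gripper": 1}, {"rx": 0, "ry": 0, "rz": 0, "dx": 0, "dy": 0, "dz": 0, "gripper": -1}, {"rx": 0, "ry": 0, "rz": 0, "dx": 0, "dy": 0, "dz": 0, "gripper": -1}, {"rx": 0, "ry": 0, "rz": 0, "dx": 0, "dy": 0, "dz": 0, "gripper": -1}, {"rx": 0, "ry": 0, "rz": 0, "dx": 0, "dy": 0, "dz": 0, "gripper": -1}, {"rx": 0, "ry": 0, "rz": 0, "dx": 0, "dy": 0, "dz": 0, "gripper": -1}, {"rx": 0, "ry": 0, "rz": 0, "dx": 0, "dy": 0, "dz": 0, "gripper": -1}, {"rx": 0, "ry": 0, "rz": 0, "dx": 0, "dy": 0, "dz": 0, "gripper": -1}, {"rx": 0, "ry": 0, "rz": 0, "dx": 0, "dy": 0, "dz": 0, "gripper": -1}]' --grip_force 90

```text
clock: 4.0
tcp_pos: [0.6547, -0.2133, 0.2085]
orientation: [1.542, 2.732, 0.003]
contact_force: [-0.9, -1.5, 6.3]
grip_width: 0.0293
gripper_force: 87.4
```

Run:
```python
import h
from h import *
h.G=-1
plan([([.653,-.2145,.206+.12],down(31),4),([.52,.07,.31],down(31),8)])
```

```text
{"rx":0.1,"ry":0,"rz":0,"dx":-0.1,"dy":-0.4,"dz":-29.4,"gripper":-1},{"rx":0,"ry":0.1,"rz":0,"dx":-0.1,"dy":-0.5,"dz":-29.4,"gripper":-1},{"rx":0.1,"ry":0,"rz":0.1,"dx":-0.1,"dy":-0.5,"dz":-29.3,"gripper":-1},{"rx":0,"ry":0.1,"rz":0,"dx":-0,"dy":-0.5,"dz":-29.4,"gripper":-1}, #
{"rx":0,"ry":-0,"rz":0,"dx":39,"dy":4.1,"dz":2,"gripper":-1},{"rx":0,"ry":-0,"rz":0,"dx":39,"dy":4.1,"dz":2,"gripper":-1},{"rx":0,"ry":-0,"rz":0,"dx":39.1,"dy":4.1,"dz":2,"gripper":-1},{"rx":0,"ry":-0,"rz":0,"dx":39,"dy":4.1,"dz":2.1,"gripper":-1},{"rx":0,"ry":-0,"rz":0,"dx":39.1,"dy":4,"dz":2,"gripper":-1},{"rx":0,"ry":-0,"rz":0,"dx":39,"dy":4.1,"dz":2.1,"gripper":-1},{"rx":0,"ry":-0,"rz":0,"dx":39.1,"dy":4,"dz":2,"gripper":-1},{"rx":0,"ry":-0,"rz":0,"dx":39,"dy":4.1,"dz":2.1,"gripper":-1}, #
[0.5200214  0.06997296 0.30996066] [-1.54650990e+00 -2.73380923e+00 -6.35404100e-04]
```

Emit:
step_arm --moves '[{"rx": 0, "ry": 0, "rz": 0, "dx": 0, "dy": 0, "dz": -30, "gripper": -1}, {"rx": 0, "ry": 0, "rz": 0, "dx": 0, "dy": 0, "dz": -30, "gripper": -1}, {"rx": 0, "ry": 0, "rz": 0, "dx": 0, "dy": 0, "dz": -30, "gripper": -1}, {"rx": 0, "ry": 0, "rz": 0, "dx": 0, "dy": 0, "dz": -30, "gripper": -1}, {"rx": 0, "ry": 0, "rz": 0, "dx": 39, "dy": 4, "dz": 2, "gripper": -1}, {"rx": 0, "ry": 0, "rz": 0, "dx": 39, "dy": 4, "dz": 2, "gripper": -1}, {"rx": 0, "ry": 0, "rz": 0, "dx": 39, "dy": 4, "dz": 2, "gripper": -1}, {"rx": 0, "ry": 0, "rz": 0, "dx": 39, "dy": 4, "dz": 2, "gripper": -1}, {"rx": 0, "ry": 0, "rz": 0, "dx": 39, "dy": 4, "dz": 2, "gripper": -1}, {"rx": 0, "ry": 0, "rz": 0, "dx": 39, "dy": 4, "dz": 2, "gripper": -1}, {"rx": 0, "ry": 0, "rz": 0, "dx": 39, "dy": 4, "dz": 2, "gripper": -1}, {"rx": 0, "ry": 0, "rz": 0, "dx": 39, "dy": 4, "dz": 2, "gripper": -1}, {"rx": 0, "ry": 0, "rz": 0, "dx": 0, "dy": 0, "dz": 0, "gripper": -1}, {"rx": 0, "ry": 0, "rz": 0, "dx": 0, "dy": 0, "dz": 0, "gripper": -1}]'

```text
clock: 5.75
tcp_pos: [0.5199, 0.0701, 0.3104]
orientation: [1.543, 2.735, 0.002]
contact_force: [-0.2, 0.1, -2.7]
grip_width: 0.0293
gripper_force: 87.4
```

Run:
```python
from look import *
o,c,im=snap('w3')
t=r.grab_frame('top');s=r.grab_frame('scene');cv2.imwrite('pics/top3.png',t);cv2.imwrite('pics/scene3.png',s)
print(o['contact_force'],o['grip_width'])
R=Ro.from_rotvec(o['orientation']).as_matrix();mo=o['tcp_pos']+R[:,2]*.1835
print('mouth pred',mo,proj('wrist',mo,c),proj('wrist',[.4555,.1102,.079],c),proj('wrist',[.4496,.1175,.01],c))
# composite: left wrist full-ish crop x2, right detail
a=cv2.resize(im[0:300,170:570],None,fx=2,fy=2,interpolation=cv2.INTER_CUBIC);cv2.imwrite('pics/w3c.png',a)
```

```text
5.75 [0.51986698 0.07009356 0.31042046] [1.54332266e+00 2.73453090e+00 1.65592907e-03] [ 0.28  0.23 -0.62  1.81  0.15  1.14  0.15]
[-0.18567434  0.05740176 -2.71178122] 0.029289141369683115
mouth pred [0.52021899 0.07011713 0.1269208 ] [322.71255949 214.97966021] [285.61829017 132.61151823] [290.33494143 122.47706445]
```

View pics/w3c.png

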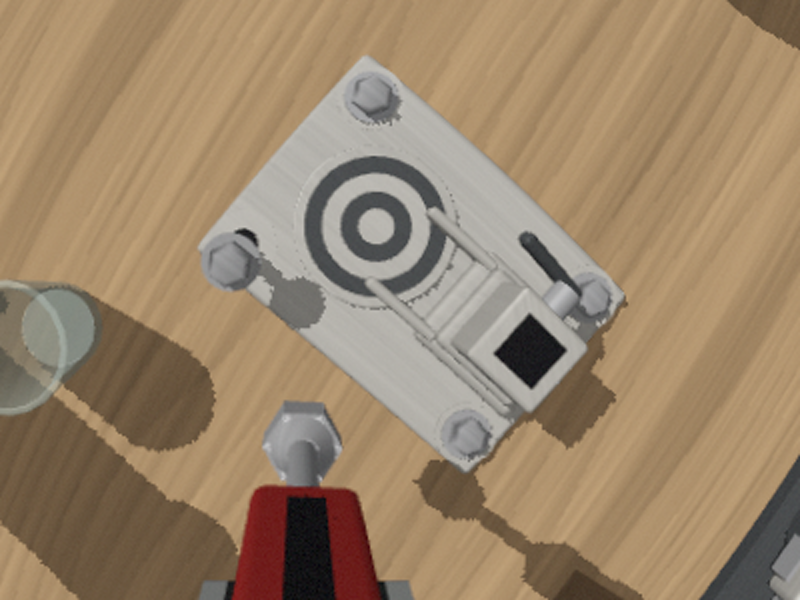

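The view shows the leaning head at crop (230,262), its dark hole at (244,236) and the three seated screws. The socket at (303,440) has a flat facing image-up, which is tool +x. I'll zoom in for the head's hexagon.

Run:
```python
import cv2,numpy as np
im=cv2.imread('pics/w3.png')
def crop(i,x,y,w,h,k):
    c=cv2.resize(i[y:y+h,x:x+w],None,fx=k,fy=k,interpolation=cv2.INTER_CUBIC)
    for a in range((x//5+1)*5,x+w,5): cv2.putText(c,str(a),((a-x)*k-8,8),0,.3,(0,0,255));cv2.line(c,((a-x)*k,10),((a-x)*k,14),(0,0,255))
    for a in range((y//5+1)*5,y+h,5): cv2.putText(c,str(a),(0,(a-y)*k+3),0,.3,(0,0,255))
    return c
a=crop(im,265,108,40,48,10);b=crop(im,298,196,48,48,8)
o=np.zeros((480,400+384,3),np.uint8);o[:,:400]=a;o[:384,400:]=b;cv2.imwrite('pics/w3z.png',o)
```

```text
(no output)
```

View pics/w3z.png

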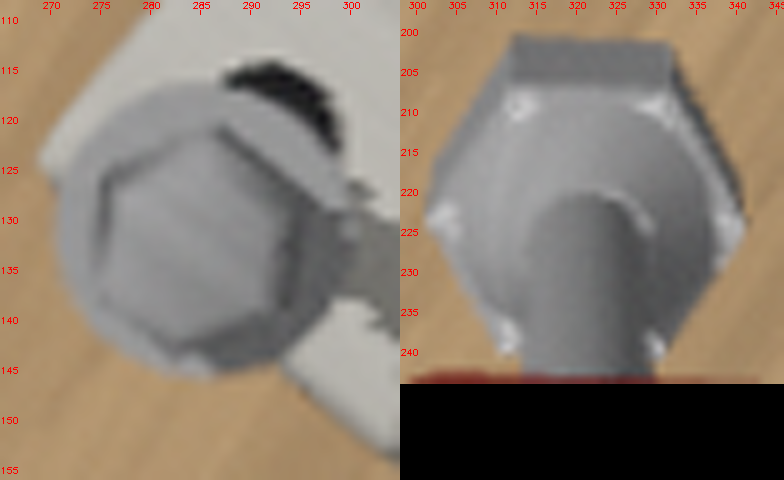

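Head hexagon corners are at about (276,126), (286.5,121), (294.5,128.5), (293.5,137), (283,142.5) and (275,137). The flange circle centre is (285,131). The socket's flat faces straight up in the image.

Run:
```python
from look import *
np.set_printoptions(precision=4,suppress=True)
o,c=pickle.load(open('pics/w3.pkl','rb'))
H=[onz('wrist',p,.0762,c) for p in [(276,126),(286.5,121),(294.5,128.5),(293.5,137),(283,142.5),(275,137)]]
H=np.array(H);m=H.mean(0);print('hex centre',m,'flange',onz('wrist',(285,130.8),.0693,c))
a=np.degrees(np.arctan2(*(H-m)[:,1::-1].T));print('corner yaw',a,'mod60',a%60,'rad',np.linalg.norm(H-m,axis=1))
e=np.roll(H,-1,0)-H;print('edge dir mod60',np.degrees(np.arctan2(e[:,1],e[:,0]))%60)
S=[onz('wrist',p,.023,c) for p in [(356,47.5),(468,147),(402.5,217)]];print('screws',np.array(S))
Q=np.array([onz('wrist',p,.01,c) for p in [(352.5,28.5),(482,147.5),(405,236),(270,123.5)]]);print(Q,Q.mean(0))
S=np.array(S);print('hole by parallelogram',S[0]+S[2]-S[1],np.linalg.norm(S[0]-S[1]),np.linalg.norm(S[2]-S[1]))
ax=S[0]-S[1];print('yaw',np.degrees(np.arctan2(ax[1],ax[0])))
ax=Q[0]+Q[3]-Q[1]-Q[2];ax/=np.linalg.norm(ax);ay=np.cross([0,0,1],ax);print('hole by corners',Q.mean(0)+.085*ax+.055*ay)
# socket
for p in [(312,201),(332,201.5),(341,224),(302,224)]: print('sock',onz('wrist',p,.127,c))
```

```text
hex centre [0.4543 0.1101 0.0762] flange [0.4534 0.1107 0.0693]
corner yaw [ 175.4157  111.4063   50.0341    0.3301  -68.9377 -122.6288] mod60 [55.4157 51.4063 50.0341  0.3301 51.0623 57.3712] rad [0.0101 0.0106 0.0098 0.0096 0.0102 0.0104]
edge dir mod60 [55.5976 46.9058 53.9475 58.0784 55.4344 55.0765]
screws [[0.4679 0.2262 0.023 ]
 [0.6343 0.2035 0.023 ]
 [0.614  0.093  0.023 ]]
[[0.4526 0.2463 0.01  ]
 [0.6548 0.2157 0.01  ]
 [0.6345 0.0737 0.01  ]
 [0.4303 0.1051 0.01  ]] [0.543  0.1602 0.01  ]
hole by parallelogram [0.4476 0.1157 0.023 ] 0.16792642354336262 0.1123533850511031
yaw 172.23558886020248
hole by corners [0.4507 0.1187 0.01  ]
sock [0.5063 0.0758 0.127 ]
sock [0.5208 0.0841 0.127 ]
sock [0.5376 0.0714 0.127 ]
sock [0.5092 0.0543 0.127 ]
```

```bash
cat > geo.py <<'E'
import h
from h import *
h.G=-1
piv=np.array([.4495,.1173,.005]);Ht=np.array([.4542,.1092,.0694])
u0=(Ht-piv)/np.linalg.norm(Ht-piv)
OFF=np.array([-.0019,-.0005,.1835])
def pose(mouth,u,yyaw):
    z=np.array([0,0,1.]);u=np.array(u)/np.linalg.norm(u);ax=np.cross(z,u);s=np.linalg.norm(ax)
    R=down(yyaw,ax/s*np.arcsin(s) if s>1e-9 else None);return np.array(mouth)-R@OFF,R
E
python3 - <<'E'
from geo import *
print(u0,np.arccos(u0[2]),np.linalg.norm(Ht-piv))
w=[(*pose(Ht+.025*u0,u0,54),5),(*pose(Ht+.003*u0,u0,54),3)]
plan(w,p=[.52,.07,.31],R=down(31))
E
```

```text
[ 0.07222176 -0.12446729  0.98959179] 0.14440440026740053 0.06507733860569284
{"rx":-0.4,"ry":1.6,"rz":-4.6,"dx":7.9,"dy":-7.4,"dz":6.8,"gripper":-1},{"rx":-0.3,"ry":1.6,"rz":-4.6,"dx":8.3,"dy":-6.8,"dz":7,"gripper":-1},{"rx":-0.4,"ry":1.6,"rz":-4.6,"dx":8.6,"dy":-6.1,"dz":7.2,"gripper":-1},{"rx":-0.4,"ry":1.7,"rz":-4.6,"dx":8.8,"dy":-5.5,"dz":7.4,"gripper":-1},{"rx":-0.3,"ry":1.6,"rz":-4.6,"dx":9,"dy":-4.9,"dz":7.5,"gripper":-1}, #
{"rx":-0,"ry":0,"rz":0,"dx":0,"dy":0,"dz":7.3,"gripper":-1},{"rx":-0,"ry":0,"rz":0,"dx":0,"dy":0,"dz":7.4,"gripper":-1},{"rx":-0,"ry":0,"rz":0,"dx":0,"dy":0,"dz":7.3,"gripper":-1}, #
[0.46645406 0.08744904 0.25426143] [-0.93564251 -2.88331145 -0.14594299]
```

Emit:
step_arm --moves '[{"rx": -0.4, "ry": 1.6, "rz": -4.6, "dx": 7.9, "dy": -7.4, "dz": 6.8, "gripper": -1}, {"rx": -0.3, "ry": 1.6, "rz": -4.6, "dx": 8.3, "dy": -6.8, "dz": 7, "gripper": -1}, {"rx": -0.4, "ry": 1.6, "rz": -4.6, "dx": 8.6, "dy": -6.1, "dz": 7.2, "gripper": -1}, {"rx": -0.4, "ry": 1.7, "rz": -4.6, "dx": 8.8, "dy": -5.5, "dz": 7.4, "gripper": -1}, {"rx": -0.3, "ry": 1.6, "rz": -4.6, "dx": 9, "dy": -4.9, "dz": 7.5, "gripper": -1}, {"rx": 0, "ry": 0, "rz": 0, "dx": 0, "dy": 0, "dz": 7.3, "gripper": -1}, {"rx": 0, "ry": 0, "rz": 0, "dx": 0, "dy": 0, "dz": 7.4, "gripper": -1}, {"rx": 0, "ry": 0, "rz": 0, "dx": 0, "dy": 0, "dz": 7.3, "gripper": -1}, {"rx": 0, "ry": 0, "rz": 0, "dx": 0, "dy": 0, "dz": 0, "gripper": -1}, {"rx": 0, "ry": 0, "rz": 0, "dx": 0, "dy": 0, "dz": 0, "gripper": -1}]'

```text
clock: 7.15
tcp_pos: [0.4665, 0.0882, 0.2546]
orientation: [-0.933, -2.886, -0.148]
contact_force: [-0.2, 0.5, -2.0]
grip_width: 0.0295
gripper_force: 87.4
```

Run:
```python
from look import *
from geo import *
o,c,im=snap('w4');t=r.grab_frame('top');s=r.grab_frame('scene')
R=Ro.from_rotvec(o['orientation']).as_matrix();mo=o['tcp_pos']+R@OFF
print(o['contact_force'],'mouth',mo,'head',Ht,-R[:,2],u0,proj('wrist',Ht,c),proj('wrist',mo,c))
def crop(i,x,y,w,h,k): return cv2.resize(i[y:y+h,x:x+w],(w*k,h*k),interpolation=cv2.INTER_CUBIC)
x,y=proj('wrist',mo,c).astype(int)
a=crop(im,x-33,y-33,66,66,6);b=crop(s,380,180,66,100,6);z=np.zeros((600,792,3),np.uint8);z[:396,:396]=a;z[:,396:]=b
cv2.imwrite('pics/w4z.png',z);print(x,y)
```

```text
7.15 [0.46650446 0.08815387 0.25460838] [-0.93265368 -2.88561726 -0.14800668] [ 0.38  0.25 -0.7   1.95  0.02  1.03  0.63]
[-0.23435599  0.45022237 -2.0274532 ] mouth [0.45487726 0.109539   0.07271942] head [0.4542 0.1092 0.0694] [ 0.07011114 -0.12471513  0.98971236] [ 0.07222176 -0.12446729  0.98959179] [321.27204664 216.26114251] [322.28753289 217.1534617 ]
322 217
```

View pics/w4z.png

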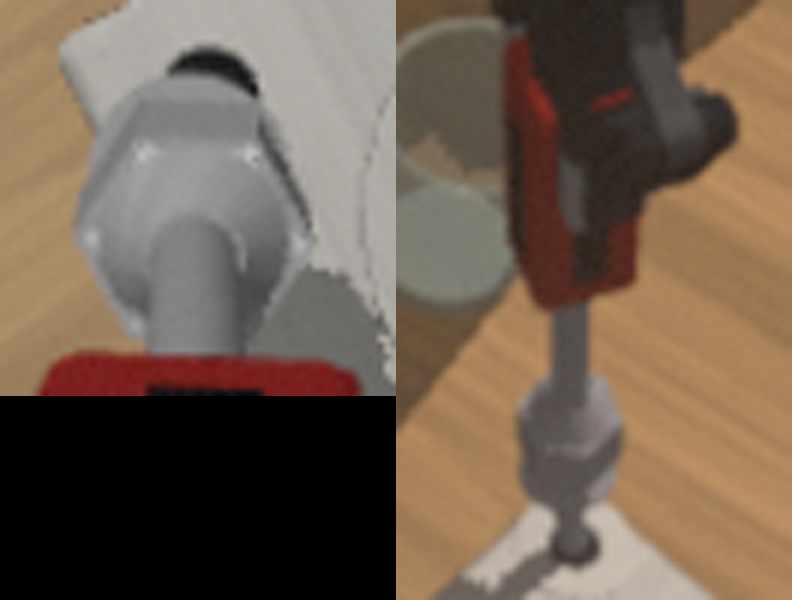

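The socket sits just above the head, coaxial with it in both views. Lowering slowly.

Emit:
step_arm --moves '[{"rx": 0, "ry": 0, "rz": 0, "dx": 0, "dy": 0, "dz": 2, "gripper": -1}, {"rx": 0, "ry": 0, "rz": 0, "dx": 0, "dy": 0, "dz": 2, "gripper": -1}, {"rx": 0, "ry": 0, "rz": 0, "dx": 0, "dy": 0, "dz": 2, "gripper": -1}, {"rx": 0, "ry": 0, "rz": 0, "dx": 0, "dy": 0, "dz": 1, "gripper": -1}, {"rx": 0, "ry": 0, "rz": 0, "dx": 0, "dy": 0, "dz": 0, "gripper": -1}, {"rx": 0, "ry": 0, "rz": 0, "dx": 0, "dy": 0, "dz": 0, "gripper": -1}]'

```text
clock: 8.05
tcp_pos: [0.4659, 0.0889, 0.2476]
orientation: [-0.933, -2.885, -0.148]
contact_force: [-0.1, -0.8, -2.4]
grip_width: 0.0294
gripper_force: 87.4
```

Emit:
step_arm --moves '[{"rx": 0, "ry": 0, "rz": 0, "dx": 0, "dy": 0, "dz": 1.5, "gripper": -1}, {"rx": 0, "ry": 0, "rz": 0, "dx": 0, "dy": 0, "dz": 1.5, "gripper": -1}, {"rx": 0, "ry": 0, "rz": 0, "dx": 0, "dy": 0, "dz": 1, "gripper": -1}, {"rx": 0, "ry": 0, "rz": 0, "dx": 0, "dy": 0, "dz": 0, "gripper": -1}, {"rx": 0, "ry": 0, "rz": 0, "dx": 0, "dy": 0, "dz": 0, "gripper": -1}]'

```text
clock: 8.68
tcp_pos: [0.4655, 0.0894, 0.2436]
orientation: [-0.933, -2.885, -0.148]
contact_force: [-0.2, 0.2, -3.6]
grip_width: 0.0291
gripper_force: 87.4
```

Emit:
step_arm --moves '[{"rx": 0, "ry": 0, "rz": 0, "dx": 0, "dy": 0, "dz": 1, "gripper": -1}, {"rx": 0, "ry": 0, "rz": 0, "dx": 0, "dy": 0, "dz": 1, "gripper": -1}, {"rx": 0, "ry": 0, "rz": 0, "dx": 0, "dy": 0, "dz": 0, "gripper": -1}, {"rx": 0, "ry": 0, "rz": 0, "dx": 0, "dy": 0, "dz": 0, "gripper": -1}]'

```text
clock: 9.18
tcp_pos: [0.4657, 0.0897, 0.2419]
orientation: [-0.933, -2.886, -0.148]
contact_force: [-0.2, -0.9, 1.3]
grip_width: 0.0293
gripper_force: 87.9
```

Run:
```python
from geo import *
P=np.array([.4496,.1177,.005])
p,R=pose(Ht-.010*u0,u0,54)
w=[]
l0=(Ht-.010*u0-np.array([.4493,.1182,.005]));l0/=np.linalg.norm(l0)
print(p,'meas',r.get_obs()['tcp_pos'])
for k in range(1,9):
    f=1-k/8;u=np.array([u0[0]*f,u0[1]*f,0]);u[2]=np.sqrt(1-u@u)
    lean=np.array([l0[0]*f,l0[1]*f,0]);lean[2]=np.sqrt(1-lean@lean)
    w.append((*pose(np.array([.4493,.1182,.005])+.0558*lean,u,54),1))
plan(w,p=p,R=R)
```

```text
[0.46549737 0.08910876 0.24137332] meas [0.46567292 0.08966823 0.24192221]
{"rx":0.4,"ry":-1,"rz":0,"dx":4.1,"dy":1.8,"dz":-0.5,"gripper":-1}, #
{"rx":0.4,"ry":-0.9,"rz":-0,"dx":4,"dy":1.9,"dz":0,"gripper":-1}, #
{"rx":0.5,"ry":-0.9,"rz":-0,"dx":4,"dy":1.8,"dz":0.1,"gripper":-1}, #
{"rx":0.4,"ry":-1,"rz":-0,"dx":4.1,"dy":1.8,"dz":0.1,"gripper":-1}, #
{"rx":0.4,"ry":-0.9,"rz":-0,"dx":4,"dy":1.8,"dz":0,"gripper":-1}, #
{"rx":0.4,"ry":-1,"rz":0,"dx":4,"dy":1.9,"dz":0.1,"gripper":-1}, #
{"rx":0.4,"ry":-0.9,"rz":-0,"dx":4.1,"dy":1.8,"dz":0.1,"gripper":-1}, #
{"rx":0.4,"ry":-1,"rz":-0,"dx":4,"dy":1.8,"dz":0,"gripper":-1}, #
[0.44804336 0.11974149 0.24434535] [9.70574414e-01 2.98703290e+00 9.81754824e-04]
```

Emit:
step_arm --moves '[{"rx": 0.4, "ry": -1, "rz": 0, "dx": 4.1, "dy": 1.8, "dz": -0.5, "gripper": -1}, {"rx": 0.4, "ry": -0.9, "rz": 0, "dx": 4, "dy": 1.9, "dz": 0, "gripper": -1}, {"rx": 0.5, "ry": -0.9, "rz": 0, "dx": 4, "dy": 1.8, "dz": 0.1, "gripper": -1}, {"rx": 0.4, "ry": -1, "rz": 0, "dx": 4.1, "dy": 1.8, "dz": 0.1, "gripper": -1}, {"rx": 0.4, "ry": -0.9, "rz": 0, "dx": 4, "dy": 1.8, "dz": 0, "gripper": -1}, {"rx": 0.4, "ry": -1, "rz": 0, "dx": 4, "dy": 1.9, "dz": 0.1, "gripper": -1}, {"rx": 0.4, "ry": -0.9, "rz": 0, "dx": 4.1, "dy": 1.8, "dz": 0.1, "gripper": -1}, {"rx": 0.4, "ry": -1, "rz": 0, "dx": 4, "dy": 1.8, "dz": 0, "gripper": -1}, {"rx": 0, "ry": 0, "rz": 0, "dx": 0, "dy": 0, "dz": 0, "gripper": -1}, {"rx": 0, "ry": 0, "rz": 0, "dx": 0, "dy": 0, "dz": 0, "gripper": -1}, {"rx": 0, "ry": 0, "rz": 0, "dx": 0, "dy": 0, "dz": 0, "gripper": -1}]'

```text
clock: 10.55
tcp_pos: [0.4479, 0.1203, 0.2445]
orientation: [0.966, 2.987, 0.004]
contact_force: [0.6, -2.1, -0.8]
grip_width: 0.0295
gripper_force: 88.0
```

Run:
```python
from look import *
from geo import *
o,c,im=snap('w5');t=r.grab_frame('top');s=r.grab_frame('scene');cv2.imwrite('pics/top5.png',t);cv2.imwrite('pics/scene5.png',s)
R=Ro.from_rotvec(o['orientation']).as_matrix();mo=o['tcp_pos']+R@OFF;print(mo,-R[:,2],o['contact_force'],o['moment'])
def crop(i,x,y,w,h,k): return cv2.resize(i[y:y+h,x:x+w],(w*k,h*k),interpolation=cv2.INTER_CUBIC)
b=crop(s,385,225,45,60,10)
# predicted vertical axis in scene
for q,col in (([.4496,.1177,.010],(0,0,255)),([.4496,.1177,.06],(0,0,255)),([.4496,.1177,.09],(0,0,255))):
    x,y=(proj('scene',q)-[385,225]+.5)*10;cv2.circle(b,(int(x),int(y)),3,col,-1)
a=crop(im,285,170,70,90,5)
for q in ([.4496,.1177,.010],[.4496,.1177,.061]):
    x,y=(proj('wrist',q,c)-[285,170]+.5)*5;cv2.circle(a,(int(x),int(y)),3,(0,0,255),-1)
z=np.zeros((600,800,3),np.uint8);z[:600,:450]=b;z[:450,450:]=a;cv2.imwrite('pics/w5z.png',z)
```

```text
10.55 [0.44789988 0.12030223 0.24450447] [0.96641499 2.98674049 0.00355364] [ 0.25  0.2  -0.71  2.02  0.16  0.97  0.4 ]
[0.44969211 0.11904419 0.06100701] [-0.00297152 -0.00141812  0.99999458] [ 0.59219077 -2.12718282 -0.80425284] [-0.40315716 -0.51388956 -0.05420727]
```

View pics/w5z.png

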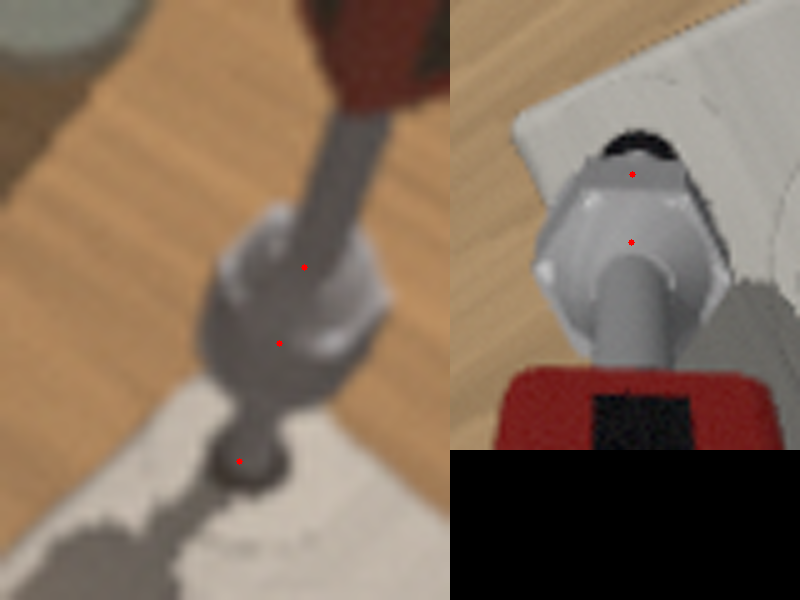

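The left panel shows the driver shaft parallel to the predicted vertical through the hole, both shifted about 1 px by calibration. In the right panel the hole's dark centre is near (640,169) and the socket's lateral centre is at 632, so I'll work out the small residual offset.

Run:
```python
from look import *
from geo import *
np.set_printoptions(precision=4,suppress=True)
o,c=pickle.load(open('pics/w5.pkl','rb'));R=Ro.from_rotvec(o['orientation']).as_matrix()
f=lambda q:((q[0]-450)/5+285-.5,q[1]/5+170-.5)
rim=onz('wrist',f((632,152)),.061,c);hole=onz('wrist',f((640.5,169)),.010,c)
cen=rim-R[:,0]*.0138
print('rim',rim,'socket centre',cen,'hole',hole,'need',hole-cen,'in tool',R.T@(hole-cen))
im=cv2.imread('pics/w5.png');g=cv2.cvtColor(im,cv2.COLOR_BGR2GRAY)
print(g[192:206,321],g[198,305:340])
s=cv2.cvtColor(cv2.imread('pics/scene5.png'),cv2.COLOR_BGR2GRAY)
for y in range(264,274): print(y,s[y,402:420])
```

```text
rim [0.4369 0.1269 0.061 ] socket centre [0.4481 0.1188 0.061 ] hole [0.4496 0.1197 0.01  ] need [ 0.0014  0.0009 -0.051 ] in tool [-0.0006  0.0014  0.051 ]
[171 170 173 154  93  17  22  29 108 131 127 119 118 120] [167 169 169 170 168 167 168 167 167 169 167 137  52  21  24  27  22  24
  26  24  21  25  19  85 144 171 171 170 171 171 171 172 172 171 172]
264 [163 178 182 184 171 136 101  87  86  84  83  83  82  82  84  88 103 130]
265 [177 182 183 185 185 171 122  87  83  88  85  87  91 100 113 125 127 134]
266 [181 182 183 185 182 163 116  84  85  84  90 116 147 159 166 164 146 132]
267 [184 184 184 183 163 124  90  81  82  85 103 154 185 189 191 184 163 139]
268 [185 184 183 163 124  84  77  83  85  87 103 151 183 192 190 190 180 161]
269 [182 182 182 141  87  72  78  82  85  88  87 126 173 188 188 190 188 179]
270 [182 183 181 129  69  69  81  84  87  90  76  96 163 187 188 189 190 186]
271 [183 183 161 106  62  63  77  86  87  84  70  84 161 189 189 190 188 187]
272 [184 182 141  91  62  57  64  71  78  72  69 101 165 187 188 190 189 187]
273 [183 159 120  95  79  64  62  65  65  74  99 144 180 187 188 190 190 189]
```

Run:
```python
from geo import *
import geo
geo.OFF[:]=[-.0016,-.0007,.1835]
R0=down(54);p=np.array([.44804,.11974,.24435]);p=p+R0[:,1]*.0016
m=p+R0@OFF;w=[]
for k in range(1,16):
    w.append((*pose(m-[0,0,.0014*k/15],[0,0,1],54-7.6*k),1))
plan(w,p=p,R=R0)
```

```text
{"rx":0,"ry":0,"rz":7.6,"dx":-0.1,"dy":0.2,"dz":0.1,"gripper":-1}, #
{"rx":0,"ry":0,"rz":7.6,"dx":-0.1,"dy":0.2,"dz":0.1,"gripper":-1}, #
{"rx":0,"ry":0,"rz":7.6,"dx":-0.1,"dy":0.2,"dz":0.1,"gripper":-1}, #
{"rx":0,"ry":0,"rz":7.6,"dx":-0.1,"dy":0.2,"dz":0.1,"gripper":-1}, #
{"rx":0,"ry":0,"rz":7.6,"dx":-0.1,"dy":0.2,"dz":0.1,"gripper":-1}, #
{"rx":0,"ry":0,"rz":7.6,"dx":-0.1,"dy":0.2,"dz":0.1,"gripper":-1}, #
{"rx":0,"ry":0,"rz":7.6,"dx":-0.1,"dy":0.3,"dz":0.1,"gripper":-1}, #
{"rx":0,"ry":0,"rz":7.6,"dx":-0.1,"dy":0.2,"dz":0,"gripper":-1}, #
{"rx":0,"ry":0,"rz":7.6,"dx":-0.2,"dy":0.2,"dz":0.1,"gripper":-1}, #
{"rx":0,"ry":0,"rz":7.6,"dx":-0.1,"dy":0.2,"dz":0.1,"gripper":-1}, #
{"rx":0,"ry":0,"rz":7.6,"dx":-0.1,"dy":0.2,"dz":0.1,"gripper":-1}, #
{"rx":0,"ry":0,"rz":7.6,"dx":-0.1,"dy":0.2,"dz":0.1,"gripper":-1}, #
{"rx":0,"ry":0,"rz":7.6,"dx":-0.1,"dy":0.2,"dz":0.1,"gripper":-1}, #
{"rx":0,"ry":0,"rz":7.6,"dx":-0.1,"dy":0.2,"dz":0.1,"gripper":-1}, #
{"rx":0,"ry":0,"rz":7.6,"dx":-0.1,"dy":0.2,"dz":0.1,"gripper":-1}, #
[0.45161589 0.11971974 0.24295   ] [3.03454548 0.81310401 0.        ]
```

Emit:
step_arm --moves '[{"rx": 0, "ry": 0, "rz": 0, "dx": 0, "dy": 0.8, "dz": 0, "gripper": -1}, {"rx": 0, "ry": 0, "rz": 0, "dx": 0, "dy": 0.8, "dz": 0, "gripper": -1}, {"rx": 0, "ry": 0, "rz": 0, "dx": 0, "dy": 0, "dz": 0, "gripper": -1}, {"rx": 0, "ry": 0, "rz": 0, "dx": 0, "dy": 0, "dz": 0, "gripper": -1}, {"rx": 0, "ry": 0, "rz": 0, "dx": 0, "dy": 0, "dz": 0, "gripper": -1}, {"rx": 0, "ry": 0, "rz": 0, "dx": 0, "dy": 0, "dz": 0, "gripper": -1}]'

```text
clock: 11.45
tcp_pos: [0.4486, 0.1214, 0.2445]
orientation: [0.966, 2.987, 0.002]
contact_force: [0.3, -2.1, -1.3]
grip_width: 0.0293
gripper_force: 88.1
```

Emit:
step_arm --moves '[{"rx": 0, "ry": 0, "rz": 7.6, "dx": -0.1, "dy": 0.2, "dz": 0.1, "gripper": -1}, {"rx": 0, "ry": 0, "rz": 7.6, "dx": -0.1, "dy": 0.2, "dz": 0.1, "gripper": -1}, {"rx": 0, "ry": 0, "rz": 7.6, "dx": -0.1, "dy": 0.2, "dz": 0.1, "gripper": -1}, {"rx": 0, "ry": 0, "rz": 7.6, "dx": -0.1, "dy": 0.2, "dz": 0.1, "gripper": -1}, {"rx": 0, "ry": 0, "rz": 7.6, "dx": -0.1, "dy": 0.2, "dz": 0.1, "gripper": -1}, {"rx": 0, "ry": 0, "rz": 7.6, "dx": -0.1, "dy": 0.2, "dz": 0.1, "gripper": -1}, {"rx": 0, "ry": 0, "rz": 0, "dx": 0, "dy": 0, "dz": 0, "gripper": -1}]'

```text
clock: 12.32
tcp_pos: [0.4501, 0.1218, 0.244]
orientation: [2.046, 2.381, 0.004]
contact_force: [0.2, -1.6, -0.8]
grip_width: 0.0298
gripper_force: 87.3
```

```bash
python3 -c "
from bench import r
o=r.get_obs();print(o['contact_force'],o['moment'],o['joints'])"
```

```text
[ 0.17191104 -1.61337622 -0.8347655 ] [-0.88926211 -0.23296888  0.11211824] [ 0.14366881  0.19104327 -0.60154815  2.01629087  0.13183498  0.96790571
 -0.37282089]
```

Emit:
step_arm --moves '[{"rx": 0, "ry": 0, "rz": 7.6, "dx": -0.1, "dy": 0.3, "dz": 0.1, "gripper": -1}, {"rx": 0, "ry": 0, "rz": 7.6, "dx": -0.1, "dy": 0.2, "dz": 0, "gripper": -1}, {"rx": 0, "ry": 0, "rz": 7.6, "dx": -0.2, "dy": 0.2, "dz": 0.1, "gripper": -1}, {"rx": 0, "ry": 0, "rz": 7.6, "dx": -0.1, "dy": 0.2, "dz": 0.1, "gripper": -1}, {"rx": 0, "ry": 0, "rz": 7.6, "dx": -0.1, "dy": 0.2, "dz": 0.1, "gripper": -1}, {"rx": 0, "ry": 0, "rz": 7.6, "dx": -0.1, "dy": 0.2, "dz": 0.1, "gripper": -1}, {"rx": 0, "ry": 0, "rz": 7.6, "dx": -0.1, "dy": 0.2, "dz": 0.1, "gripper": -1}, {"rx": 0, "ry": 0, "rz": 7.6, "dx": -0.1, "dy": 0.2, "dz": 0.1, "gripper": -1}, {"rx": 0, "ry": 0, "rz": 7.6, "dx": -0.1, "dy": 0.2, "dz": 0.1, "gripper": -1}, {"rx": 0, "ry": 0, "rz": 7.6, "dx": -0.1, "dy": 0.2, "dz": 0.1, "gripper": -1}, {"rx": 0, "ry": 0, "rz": 0, "dx": 0, "dy": 0, "dz": 0, "gripper": -1}, {"rx": 0, "ry": 0, "rz": 0, "dx": 0, "dy": 0, "dz": 0, "gripper": -1}]'

```text
clock: 13.82
tcp_pos: [0.4514, 0.1198, 0.243]
orientation: [3.08, 0.62, 0.005]
contact_force: [0.6, -2.7, -0.7]
grip_width: 0.0296
gripper_force: 87.3
```

Run:
```python
from look import *
from geo import *
o,c,im=snap('w6');print(o['contact_force'],o['moment'])
cv2.imwrite('pics/scene6.png',r.grab_frame('scene'))
R=Ro.from_rotvec(o['orientation']).as_matrix()
print('mouth',o['tcp_pos']+R@[-.0016,-.0007,.1835],-R[:,2])
g=cv2.cvtColor(im,cv2.COLOR_BGR2GRAY)
x,y=proj('wrist',[.4496,.1190,.010],c).astype(int);print('hole pred',x,y,'sock pred',proj('wrist',[.4496,.1190,.06],c))
d=(g<45).astype(np.uint8);d[y+40:]=0;n,l,s,ce=cv2.connectedComponentsWithStats(d)
print([(s[i].tolist(),ce[i].round(1).tolist()) for i in range(1,n) if s[i,4]>15 and abs(ce[i]-[x,y]).max()<40])
```

```text
13.825 [0.45136044 0.1198439  0.24300918] [3.07957909 0.62045909 0.00473504] [-0.    0.17 -0.43  2.02  0.09  0.96 -1.65]
[ 0.59369924 -2.68789165 -0.6653495 ] [-1.2814894  -0.18077981  0.15991418]
mouth [0.45016113 0.11995592 0.05950482] [-2.98046656e-03 -4.69769317e-04  9.99995448e-01]
hole pred 322 205 sock pred [322.13986823 218.46205871]
[([317, 198, 11, 3, 19], [322.3, 198.7])]
```

Emit:
step_arm --moves '[{"rx": 0, "ry": 0, "rz": -3, "dx": 0, "dy": 0, "dz": 0, "gripper": -1}, {"rx": 0, "ry": 0, "rz": -3, "dx": -0.2, "dy": 0.4, "dz": 0, "gripper": -1}, {"rx": 0, "ry": 0, "rz": 0, "dx": 0, "dy": 0, "dz": 0, "gripper": -1}, {"rx": 0, "ry": 0, "rz": 0, "dx": 0, "dy": 0, "dz": 0, "gripper": -1}]'

```text
clock: 14.42
tcp_pos: [0.4514, 0.1198, 0.243]
orientation: [-3.044, -0.774, -0.005]
contact_force: [-0.5, -2.6, -0.2]
grip_width: 0.0293
gripper_force: 88.4
```

```bash
python3 -c "
from bench import r
o=r.get_obs();print(o['contact_force'],o['moment'],o['tcp_pos'],o['orientation'])"
```

```text
[-0.5394211  -2.61432391 -0.1948637 ] [-0.66074625 -0.0863745  -0.0273609 ] [0.45137994 0.11975392 0.24304331] [-3.0442765  -0.77440736 -0.00523791]
```

Emit:
step_arm --moves '[{"rx": 0, "ry": 0, "rz": 0, "dx": -0.3, "dy": 0.6, "dz": 0, "gripper": -1}, {"rx": 0, "ry": 0, "rz": 0, "dx": 0, "dy": 0, "dz": 0, "gripper": -1}, {"rx": 0, "ry": 0, "rz": 0, "dx": 0, "dy": 0, "dz": 0, "gripper": -1}]'

```text
clock: 14.8
tcp_pos: [0.4514, 0.1191, 0.2431]
orientation: [-3.044, -0.775, -0.005]
contact_force: [-0.8, -1.0, -0.4]
grip_width: 0.0296
gripper_force: 88.4
```

Emit:
step_arm --moves '[{"rx": 0, "ry": 0, "rz": 0, "dx": 0, "dy": 0, "dz": -1.5, "gripper": -1}, {"rx": 0, "ry": 0, "rz": 0, "dx": 0, "dy": 0, "dz": -2, "gripper": -1}, {"rx": 0, "ry": 0, "rz": 0, "dx": 0, "dy": 0, "dz": -2, "gripper": -1}, {"rx": 0, "ry": 0, "rz": 0, "dx": 0, "dy": 0, "dz": -2, "gripper": -1}, {"rx": 0, "ry": 0, "rz": 0, "dx": 0, "dy": 0, "dz": -2, "gripper": -1}, {"rx": 0, "ry": 0, "rz": 0, "dx": 0, "dy": 0, "dz": -2, "gripper": -1}, {"rx": 0, "ry": 0, "rz": 0, "dx": 0, "dy": 0, "dz": -5, "gripper": -1}, {"rx": 0, "ry": 0, "rz": 0, "dx": 0, "dy": 0, "dz": -15, "gripper": -1}, {"rx": 0, "ry": 0, "rz": 0, "dx": 0, "dy": 0, "dz": -25, "gripper": -1}, {"rx": 0, "ry": 0, "rz": 0, "dx": 0, "dy": 0, "dz": -25, "gripper": -1}, {"rx": 0, "ry": 0, "rz": 0, "dx": 0, "dy": 0, "dz": 0, "gripper": -1}, {"rx": 0, "ry": 0, "rz": 0, "dx": 0, "dy": 0, "dz": 0, "gripper": -1}]'

```text
clock: 16.3
tcp_pos: [0.4508, 0.1186, 0.324]
orientation: [3.044, 0.775, 0.004]
contact_force: [-0.5, 0.1, -3.6]
grip_width: 0.029
gripper_force: 88.4
```

Run:
```python
from geo import *
plan([([.52,.07,.318],down(31),10)])
```

```text
{"rx":0,"ry":-0,"rz":-9.2,"dx":3.8,"dy":7.6,"dz":0.6,"gripper":-1},{"rx":0,"ry":-0,"rz":-9.2,"dx":2.5,"dy":8.1,"dz":0.6,"gripper":-1},{"rx":0,"ry":-0,"rz":-9.3,"dx":1.2,"dy":8.4,"dz":0.6,"gripper":-1},{"rx":0,"ry":-0,"rz":-9.2,"dx":-0.2,"dy":8.4,"dz":0.6,"gripper":-1},{"rx":0,"ry":-0,"rz":-9.3,"dx":-1.6,"dy":8.3,"dz":0.6,"gripper":-1},{"rx":0,"ry":-0,"rz":-9.2,"dx":-2.9,"dy":7.9,"dz":0.6,"gripper":-1},{"rx":0,"ry":0,"rz":-9.3,"dx":-4.1,"dy":7.4,"dz":0.6,"gripper":-1},{"rx":0,"ry":0,"rz":-9.2,"dx":-5.2,"dy":6.6,"dz":0.7,"gripper":-1},{"rx":0.1,"ry":0,"rz":-9.3,"dx":-6.3,"dy":5.7,"dz":0.6,"gripper":-1},{"rx":0,"ry":0,"rz":-9.2,"dx":-7.1,"dy":4.7,"dz":0.7,"gripper":-1}, #
[0.52002114 0.06996918 0.31797027] [1.54744274e+00 2.73318004e+00 5.09269256e-04]
```

Emit:
step_arm --moves '[{"rx": 0, "ry": 0, "rz": -9.2, "dx": 3.8, "dy": 7.6, "dz": 0.6, "gripper": -1}, {"rx": 0, "ry": 0, "rz": -9.2, "dx": 2.5, "dy": 8.1, "dz": 0.6, "gripper": -1}, {"rx": 0, "ry": 0, "rz": -9.3, "dx": 1.2, "dy": 8.4, "dz": 0.6, "gripper": -1}, {"rx": 0, "ry": 0, "rz": -9.2, "dx": -0.2, "dy": 8.4, "dz": 0.6, "gripper": -1}, {"rx": 0, "ry": 0, "rz": -9.3, "dx": -1.6, "dy": 8.3, "dz": 0.6, "gripper": -1}, {"rx": 0, "ry": 0, "rz": -9.2, "dx": -2.9, "dy": 7.9, "dz": 0.6, "gripper": -1}, {"rx": 0, "ry": 0, "rz": -9.3, "dx": -4.1, "dy": 7.4, "dz": 0.6, "gripper": -1}, {"rx": 0, "ry": 0, "rz": -9.2, "dx": -5.2, "dy": 6.6, "dz": 0.7, "gripper": -1}, {"rx": 0, "ry": 0, "rz": -9.3, "dx": -6.3, "dy": 5.7, "dz": 0.6, "gripper": -1}, {"rx": 0, "ry": 0, "rz": -9.2, "dx": -7.1, "dy": 4.7, "dz": 0.7, "gripper": -1}, {"rx": 0, "ry": 0, "rz": 0, "dx": 0, "dy": 0, "dz": 0, "gripper": -1}, {"rx": 0, "ry": 0, "rz": 0, "dx": 0, "dy": 0, "dz": 0, "gripper": -1}]'

```text
clock: 17.8
tcp_pos: [0.5198, 0.0703, 0.3178]
orientation: [1.551, 2.731, 0.002]
contact_force: [-0.0, 0.6, -2.7]
grip_width: 0.0292
gripper_force: 88.2
```

Run:
```python
from look import *
np.set_printoptions(precision=4,suppress=True)
o,c,im=snap('w7');t=r.grab_frame('top');s=r.grab_frame('scene');cv2.imwrite('pics/top7.png',t);cv2.imwrite('pics/scene7.png',s)
def circ(img,x,y,r0,r1,k=4,win=26):
    x0,y0=int(x)-win,int(y)-win;g=cv2.cvtColor(img,cv2.COLOR_BGR2GRAY)[max(y0,0):y0+2*win,x0:x0+2*win]
    y0=max(y0,0)
    g=cv2.resize(g,None,fx=k,fy=k,interpolation=cv2.INTER_CUBIC)
    C=cv2.HoughCircles(g,cv2.HOUGH_GRADIENT,1,10*k,param1=120,param2=12,minRadius=int(r0*k),maxRadius=int(r1*k))
    return [] if C is None else [((q[0]+.5)/k-.5+x0,(q[1]+.5)/k-.5+y0,q[2]/k) for q in C[0][:3]]
old=pickle.load(open('pics/w3.pkl','rb'))[1];iw=cv2.imread('pics/w3.png')
print('w3 check (285,131)',circ(iw,285,131,13,17))
H=[.4496,.1185]
pf=proj('wrist',[*H,.059],c);print('pred flange',pf,[ (q,onz('wrist',q[:2],.0588,c)) for q in circ(im,*pf,13,17)])
for S in [(.4664,.2265),(.6345,.2010),(.6180,.0923)]:
    p=proj('wrist',[*S,.013],c);print(p,[(q,onz('wrist',q[:2],.013,c)) for q in circ(im,*p,11,15)])
g=cv2.cvtColor(im,cv2.COLOR_BGR2GRAY);x,y=pf.astype(int)
d=(g<45).astype(np.uint8);n,l,st,ce=cv2.connectedComponentsWithStats(d)
print('dark',[(st[i].tolist(),ce[i].round(1).tolist()) for i in range(1,n) if st[i,4]>4 and abs(ce[i]-[x,y]).max()<28])
np.set_printoptions(linewidth=250)
print(g[y-22:y+22:2,x-24:x+24:2])
```

```text
17.8 [0.5198 0.0703 0.3178] [1.5512 2.7308 0.0024] [ 0.21  0.21 -0.53  1.81  0.12  1.15  0.17]
w3 check (285,131) [(np.float32(284.75), np.float32(129.25), np.float32(15.75))]
pred flange [286.8194 122.4599] []
[352.7209  49.7451] [((np.float32(357.75), np.float32(46.0), np.float32(12.275)), array([0.4689, 0.2334, 0.013 ]))]
[461.3614 147.2527] []
[401.9255 215.4186] [((np.float32(403.0), np.float32(217.5), np.float32(14.575)), array([0.6206, 0.0909, 0.013 ])), ((np.float32(409.75), np.float32(206.25), np.float32(13.725)), array([0.6199, 0.1067, 0.013 ]))]
dark []
[[153 149 146 146 150 158 150 152 151 144 144 140 143 177 183 178 178 179 177 176 177 177 179 180]
 [151 147 146 146 156 151 152 153 145 142 143 144 169 186 186 184 179 178 179 179 176 177 179 180]
 [149 147 145 153 156 148 152 149 142 142 140 159 183 181 181 184 185 180 176 180 181 175 176 178]
 [147 146 147 157 150 151 151 143 143 138 149 185 182 184 184 186 185 185 180 176 179 180 177 176]
 [147 143 153 153 150 152 148 142 142 146 185 176 168 165 171 176 184 187 185 183 177 178 180 179]
 [146 146 158 150 152 152 141 143 
[... 949 characters left out ...]
6 174]
 [141 144 150 148 146 149 142 157 155 133  96 115 132 141 118  81  99  98  99 105 116 116 113 114]
 [142 150 150 145 150 149 147 146 158 158 158 125  93 105  85  95 101  98 101 115 116 115 114 114]
 [145 150 148 146 149 147 150 151 151 157 159 158 156 136  95  96  98 131 180 154 113 114 111 113]
 [150 148 144 147 148 148 150 151 144 137 142 163 158 159 149 136 172 179 178 180 181 170 114 113]
 [149 146 147 147 147 149 150 148 142 147 154 143 158 160 181 180 180 182 183 183 181 181 176 123]
 [147 142 148 146 148 152 148 143 143 153 154 154 140 143 157 180 177 181 182 183 184 181 176 112]
 [145 146 145 146 149 150 143 143 156 154 156 154 149 150 145 167 180 179 181 184 183 183 134 112]]
```

Run:
```python
from h import *
np.set_printoptions(linewidth=250,precision=1,suppress=True)
s=cv2.imread('pics/scene7.png');g=cv2.cvtColor(s,cv2.COLOR_BGR2GRAY)
for z in (.01,.03,.0565,.0685): print(z,proj('scene',[.4496,.1185,z]))
sat=cv2.cvtColor(s,cv2.COLOR_BGR2HSV)[...,1]
for y in range(242,276): print(y,g[y,396:428],'|', np.where(sat[y,396:432]<60)[0][[0,-1]]+396 if (sat[y,396:432]<60).any() else '')
```

```text
0.01 [408.8 270.8]
0.03 [410.3 266.3]
0.0565 [412.5 259.9]
0.0685 [413.5 257. ]
242 [138 140 140 139 136 133 138 140 141 145 147 146 145 142 139 140 140 140 139 137 135 134 137 138 141 140 139 136 130 132 136 139] | 
243 [135 137 138 138 137 139 135 138 139 141 146 148 148 148 142 142 140 140 140 141 138 136 135 135 137 142 143 142 137 134 131 133] | 
244 [138 136 135 138 138 139 137 135 134 137 141 142 147 146 144 144 140 140 141 140 140 138 138 137 132 137 139 141 141 141 136 133] | 
245 [141 139 140 136 136 137 138 140 136 136 134 140 142 145 146 146 146 139 139 139 140 140 140 140 137 134 135 137 140 142 143 139] | 
246 [144 144 141 140 138 136 135 138 139 137 137 136 137 139 144 145 145 146 143 139 140 140 141 141 141 138 137 135 135 138 144 143] | 
247 [140 142 144 140 137 134 136 136 136 139 139 139 132 134 138 142 143 147 147 144 142 140 138 143 140 142 141 139 136 135 139 142] | 
248 [136 140 141 142 142 138 135 135 136 137 138 137 137 134 132 136 140 145 146 148 146 143 142 140 140 142 140 141 141 138 134 138] | 
249 [133 134 137 140 143 142 139 138 135 136 136 136 141 136 
[... 3144 characters left out ...]
181 182 181 138  81  67  79  86  86  87  78  88 159 188 188 187 187 184 186 184 170 146 134 131 129 134] | [396 422]
272 [176 180 179 174 177 181 182 179 158 120  77  59  64  75  78  76  73 100 165 186 187 187 188 187 185 188 181 168 147 135 130 130] | [396 423]
273 [180 178 181 181 178 183 181 158 123  99  79  66  62  63  66  73  99 145 178 187 186 186 188 187 185 184 182 179 168 148 134 125] | [396 424]
274 [181 180 183 182 169 171 158 123 101  98  95  90 112 110 105 135 158 178 186 187 188 189 189 186 183 178 182 183 179 169 153 136] | [396 425]
275 [180 183 182 183 169 152 121 101  97  99 100 109 152 163 161 175 187 188 187 187 187 188 187 182 179 182 179 180 178 178 173 158] | [396 427]
```

The screw is upright: from the scene pixels the lean is at most 0.02 rad one way, and from the wrist pixels at most 0.03 the other. No dark crescent of the hole is visible. Returning the driver to its bore.

Run:
```python
from geo import *
plan([([.6543,-.2133,.325],down(31),8),([.6543,-.2133,.235],down(31),5)],p=[.52,.07,.318],R=down(31))
```

```text
{"rx":0,"ry":0,"rz":0,"dx":-39,"dy":-3.8,"dz":-0.9,"gripper":-1},{"rx":0,"ry":0,"rz":0,"dx":-39,"dy":-3.9,"dz":-0.9,"gripper":-1},{"rx":0,"ry":0,"rz":0,"dx":-39,"dy":-3.8,"dz":-0.9,"gripper":-1},{"rx":0,"ry":0,"rz":0,"dx":-39,"dy":-3.9,"dz":-0.9,"gripper":-1},{"rx":0,"ry":0,"rz":0,"dx":-39,"dy":-3.8,"dz":-0.8,"gripper":-1},{"rx":0,"ry":0,"rz":0,"dx":-39,"dy":-3.9,"dz":-0.9,"gripper":-1},{"rx":0,"ry":0,"rz":0,"dx":-39,"dy":-3.8,"dz":-0.8,"gripper":-1},{"rx":0,"ry":0,"rz":0,"dx":-39,"dy":-3.9,"dz":-0.9,"gripper":-1}, #
{"rx":0,"ry":0,"rz":0,"dx":-0,"dy":0,"dz":18,"gripper":-1},{"rx":0,"ry":0,"rz":0,"dx":-0,"dy":0,"dz":18,"gripper":-1},{"rx":0,"ry":0,"rz":0,"dx":-0,"dy":0,"dz":18,"gripper":-1},{"rx":0,"ry":0,"rz":0,"dx":-0,"dy":0,"dz":18,"gripper":-1},{"rx":0,"ry":0,"rz":0,"dx":-0,"dy":0,"dz":18,"gripper":-1}, #
[ 0.65429113 -0.21329937  0.235     ] [1.54699424 2.73430306 0.        ]
```

Emit:
step_arm --moves '[{"rx": 0, "ry": 0, "rz": 0, "dx": -39, "dy": -3.8, "dz": -0.9, "gripper": -1}, {"rx": 0, "ry": 0, "rz": 0, "dx": -39, "dy": -3.9, "dz": -0.9, "gripper": -1}, {"rx": 0, "ry": 0, "rz": 0, "dx": -39, "dy": -3.8, "dz": -0.9, "gripper": -1}, {"rx": 0, "ry": 0, "rz": 0, "dx": -39, "dy": -3.9, "dz": -0.9, "gripper": -1}, {"rx": 0, "ry": 0, "rz": 0, "dx": -39, "dy": -3.8, "dz": -0.8, "gripper": -1}, {"rx": 0, "ry": 0, "rz": 0, "dx": -39, "dy": -3.9, "dz": -0.9, "gripper": -1}, {"rx": 0, "ry": 0, "rz": 0, "dx": -39, "dy": -3.8, "dz": -0.8, "gripper": -1}, {"rx": 0, "ry": 0, "rz": 0, "dx": -39, "dy": -3.9, "dz": -0.9, "gripper": -1}, {"rx": 0, "ry": 0, "rz": 0, "dx": 0, "dy": 0, "dz": 0, "gripper": -1}, {"rx": 0, "ry": 0, "rz": 0, "dx": 0, "dy": 0, "dz": 0, "gripper": -1}, {"rx": 0, "ry": 0, "rz": 0, "dx": 0, "dy": 0, "dz": 18, "gripper": -1}, {"rx": 0, "ry": 0, "rz": 0, "dx": 0, "dy": 0, "dz": 18, "gripper": -1}, {"rx": 0, "ry": 0, "rz": 0, "dx": 0, "dy": 0, "dz": 12, "gripper": -1}, {"rx": 0, "ry": 0, "rz": 0, "dx": 0, "dy": 0, "dz": 10, "gripper": -1}, {"rx": 0, "ry": 0, "rz": 0, "dx": 0, "dy": 0, "dz": 6, "gripper": -1}, {"rx": 0, "ry": 0, "rz": 0, "dx": 0, "dy": 0, "dz": 6, "gripper": -1}, {"rx": 0, "ry": 0, "rz": 0, "dx": 0, "dy": 0, "dz": 6, "gripper": -1}, {"rx": 0, "ry": 0, "rz": 0, "dx": 0, "dy": 0, "dz": 0, "gripper": -1}]'

```text
clock: 20.2
tcp_pos: [0.6545, -0.2131, 0.2492]
orientation: [1.547, 2.732, 0.003]
contact_force: [-0.3, -0.2, -2.5]
grip_width: 0.0292
gripper_force: 88.3
```

Emit:
step_arm --moves '[{"rx": 0, "ry": 0, "rz": 0, "dx": 0, "dy": 0, "dz": 8, "gripper": -1}, {"rx": 0, "ry": 0, "rz": 0, "dx": 0, "dy": 0, "dz": 8, "gripper": -1}, {"rx": 0, "ry": 0, "rz": 0, "dx": 0, "dy": 0, "dz": 8, "gripper": -1}, {"rx": 0, "ry": 0, "rz": 0, "dx": 0, "dy": 0, "dz": 8, "gripper": -1}, {"rx": 0, "ry": 0, "rz": 0, "dx": 0, "dy": 0, "dz": 4, "gripper": -1}, {"rx": 0, "ry": 0, "rz": 0, "dx": 0, "dy": 0, "dz": 3, "gripper": -1}, {"rx": 0, "ry": 0, "rz": 0, "dx": 0, "dy": 0, "dz": 0, "gripper": -1}, {"rx": 0, "ry": 0, "rz": 0, "dx": 0, "dy": 0, "dz": 0, "gripper": -1}]'

```text
clock: 21.2
tcp_pos: [0.6551, -0.2131, 0.2111]
orientation: [1.546, 2.731, 0.004]
contact_force: [0.1, 0.2, -2.0]
grip_width: 0.0292
gripper_force: 88.4
```

Emit:
step_arm --moves '[{"rx": 0, "ry": 0, "rz": 0, "dx": 0, "dy": 0, "dz": 2, "gripper": -1}, {"rx": 0, "ry": 0, "rz": 0, "dx": 0, "dy": 0, "dz": 0, "gripper": -1}, {"rx": 0, "ry": 0, "rz": 0, "dx": 0, "dy": 0, "dz": 0, "gripper": 0}, {"rx": 0, "ry": 0, "rz": 0, "dx": 0, "dy": 0, "dz": 0, "gripper": 0.6}, {"rx": 0, "ry": 0, "rz": 0, "dx": 0, "dy": 0, "dz": 0, "gripper": 1}, {"rx": 0, "ry": 0, "rz": 0, "dx": 0, "dy": 0, "dz": 0, "gripper": 1}, {"rx": 0, "ry": 0, "rz": 0, "dx": 0, "dy": 0, "dz": 0, "gripper": 1}, {"rx": 0, "ry": 0, "rz": 0, "dx": 0, "dy": 0, "dz": 0, "gripper": 1}, {"rx": 0, "ry": 0, "rz": 0, "dx": 0, "dy": 0, "dz": -10, "gripper": 1}, {"rx": 0, "ry": 0, "rz": 0, "dx": 0, "dy": 0, "dz": -20, "gripper": 1}, {"rx": 0, "ry": 0, "rz": 0, "dx": 0, "dy": 0, "dz": -40, "gripper": 1}, {"rx": 0, "ry": 0, "rz": 0, "dx": 0, "dy": 0, "dz": -40, "gripper": 1}, {"rx": 0, "ry": 0, "rz": 0, "dx": 0, "dy": 0, "dz": -40, "gripper": 1}, {"rx": 0, "ry": 0, "rz": 0, "dx": 0, "dy": 0, "dz": -40, "gripper": 1}, {"rx": 0, "ry": 0, "rz": 0, "dx": 0, "dy": 0, "dz": 0, "gripper": 1}, {"rx": 0, "ry": 0, "rz": 0, "dx": 0, "dy": 0, "dz": 0, "gripper": 1}]'

```text
clock: 23.2
tcp_pos: [0.6542, -0.2131, 0.3995]
orientation: [1.546, 2.731, 0.004]
contact_force: [-0.2, 0.3, -1.3]
grip_width: 0.0855
gripper_force: 0.0
```

Run:
```python
from look import *
o,c,im=snap('w8');print(o['contact_force'],o['grip_width'])
h=cv2.cvtColor(im,cv2.COLOR_BGR2HSV);d=((h[...,2]<40)).astype(np.uint8)
x,y=proj('wrist',[.654,-.2145,.23],c);print(x,y)
n,l,s,ce=cv2.connectedComponentsWithStats(d)
for i in range(1,n):
    if s[i,4]>40 and abs(ce[i]-[x,y]).max()<50: print(s[i],ce[i],onz('wrist',ce[i],.23,c))
s=r.grab_frame('scene');a=cv2.imread('pics/scene0.png');df=(cv2.absdiff(a,s).max(2)>50).astype(np.uint8)
df=cv2.morphologyEx(df,cv2.MORPH_OPEN,np.ones((3,3)));n,l,st,ce=cv2.connectedComponentsWithStats(df);print(st[1:].tolist())
hs=cv2.cvtColor(s,cv2.COLOR_BGR2HSV);ha=cv2.cvtColor(a,cv2.COLOR_BGR2HSV)
for q in (ha,hs):
    m=((q[...,0]<8)|(q[...,0]>172))&(q[...,1]>150);m[:170]=0;m[260:]=0;m[:,:170]=0;m[:,230:]=0
    ys,xs=np.where(m);print('red',xs.min(),xs.max(),ys.min(),ys.max(),xs.mean(),ys.mean())
```

```text
23.2 [ 0.65417167 -0.21314424  0.3995446 ] [1.54608308 2.73105822 0.00380122] [ 0.47  0.44 -0.37  1.3   0.16  1.42  0.65]
[-0.16727895  0.25629674 -1.28924701] 0.08545632846539335
320.8883822136002 220.24697491686197
[317 185  11  14 124] [321.64516129 191.66129032] [ 0.64243623 -0.19403366  0.23      ]
[311 211  21  21 353] [321.02549575 221.09631728] [ 0.65446093 -0.21505389  0.23      ]
[[80, 0, 47, 29, 638], [453, 0, 15, 32, 322], [542, 0, 12, 16, 102], [138, 11, 16, 12, 113], [100, 28, 76, 71, 2873], [52, 38, 58, 48, 1751], [40, 84, 10, 7, 35], [111, 89, 34, 41, 515], [149, 106, 6, 8, 42], [148, 118, 3, 3, 9], [148, 123, 3, 3, 9], [393, 123, 15, 10, 62], [249, 139, 10, 7, 59], [290, 157, 73, 38, 1138], [450, 157, 11, 13, 69], [59, 166, 72, 55, 2143], [411, 188, 26, 17, 145], [276, 195, 23, 16, 200], [332, 204, 42, 22, 418], [109, 210, 76, 83, 3884], [239, 220, 84, 55, 2315], [401, 256, 4, 7, 24], [232, 258, 29, 23, 172], [412, 263, 5, 4, 18], [141, 277, 99, 73, 2756], [385, 278, 6, 10, 37], [398, 280, 6, 10, 44], [69, 317, 56, 45, 809], [105, 349, 14, 10, 85]]
red 175 205 182 225 190.70474516695958 201.74165202108964
red 175 203 183 225 188.8664596273292 200.61801242236024
```

```bash
python3 -c "
from bench import r
print(r.hand_in())"
```

```text
the job is handed in; nothing more can be done
None
```

I handed the job in at about 23 s: the screw was brought upright, driven about 100° or more (estimated from the driver's 121° turn), and measured within about 0.03 rad of vertical. The red driver is back upright in its bore, but hand-in returned no verdict.

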